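Move the alignment laser from its parking clip to the launch cradle

TASK

Pull the aluminium laser tube up out of the spring clip where it is parked, and lay it in the pair of blue V rests and let go, so that you can take it again by its other half, the one with the black tail end. Then slide it nose (yellow band) first under the raised breadboard and leave it lying in the V channel, fully home against the red stop. Do not drop the tube on the table, and leave the other things on the bench where they are.

Things in the scene. Friction and masses are not known exactly. Their poses are not given: they have to be found in the camera images.
- tube_mid (a point): Centre of the alignment laser: a plain aluminium tube 30 mm in diameter and 180 mm long, about 0.25 kg. Its x axis is the tube's axis and points to the nose, the beam end, which has a yellow band 12 to 24 mm from its face; the tail end is black. It starts in the parking clip, horizontal.
- tube_nose (a point): Centre of the tube's nose face, 90 mm from the tube's centre along its x axis.
- dock: Parking clip, fixed: black base 135 x 80 x 10 mm with a steel C clip that opens straight up. Origin on the table under the clip's centre and the parked tube's centre; x runs along the tube to its nose, z up. Parked axis 50 mm above the table. Clip and its block: x = -15 to 15 mm, 23 mm to each side, top 72 mm up. The nose half is free beyond x = 15 mm (below it only the base, to x = 38 mm).
- dock_plates (a point): Point on the parked tube's axis between the two red plates (centred 56 mm behind the clip). They stand 22 to 27 mm to each side, x = -91 to -21 mm, 70 mm high, so fingers do not fit beside the tail half.
- dock_jaws (a point): Centre of the spring jaws, on the parked tube's axis. They close 3.5 mm over the tube on each side. A straight pull up of about 9 to 18 N, weight included, opens them: it is hardest after about 5 mm of rise, and by 11 mm they have let go and push the tube off. Hold the tube firmly (60 N or more).
- rest: Pair of blue V rests on an aluminium plate 180 x 50 x 8 mm, fixed. Origin on the table under the middle; x along the tube's place, z up. V blocks, about 45 mm wide, at x = -78 to -62 and 62 to 78 mm with 90 degree Vs open upward. A tube in them lies level, axis 45 mm above the table, either way round; between the blocks there is room for fingers down to the plate.
- launcher: Launch cradle, fixed: aluminium V channel, half of it under a raised black breadboard. Origin on the table under the centre of a tube that is fully home; x along the channel from its open end to the red stop, z up. 90 degree V support, 45 mm wide, at x = -15 to 90 mm; seated axis 45 mm above the table. Behind x = -15 mm there is only a base plate 50 mm wide and 8 mm high, to x = -100 mm: free room for fingers beside the tail half.
- launcher_mouth (a point): Middle of the breadboard's near edge, at seated axis height. The breadboard covers launcher x = 10 to 170 mm, y = -75 to 75 mm; underside 69 mm, top 81 mm above the table; legs 22 mm thick at y = -58 and 58 mm; optics on it up to 155 mm high beyond x = 100 mm. The nose half must be slid in under it, held by the tail half; it can slide up to 5 mm above the V and then be lowered.
- launcher_stop (a point): Centre of the red stop's face, where the nose face ends: 90.4 mm along launcher x, at seated axis height.
- driver: Bystander, loose, origin under it: yellow-handled screwdriver, 170 mm, lying.
- spanner: Bystander, loose, origin under it: steel spanner, 150 mm, lying.
- jar: Bystander, loose, origin under it: lidded jar, 48 mm across, 55 mm high.
- mirror_mount: Bystander, loose, origin under it: black square mirror mount on a steel post, 107 mm high.
- beam_block: Bystander, loose, origin under it: black finned beam block, 50 mm.
- parts_tray: Bystander, loose, origin under it: blue tray, 110 x 80 x 28 mm.
- lens_cap: Bystander, loose, origin under it: black round cap, 44 mm across, 16 mm high.

How it is judged:
By the outcome, as a careful person would: the job done as asked, in the order asked, and still so for the second after the job is handed in, with the robot touching nothing.
It also fails if it takes over 53 s, if anything falls off the work surface, if the arm or the gripper's body presses on something with over 40 N, if the wrist force passes 120 N, or if a joint passes its speed limit or range.

ROBOT

A 6-joint arm with a two-finger parallel gripper is mounted at the origin on the work surface. World frame = base frame: x ahead of the robot, y to its left, z up, the work surface at z = 0. Lengths are in m, angles in degrees, forces in N, time in s.
With the tool pointing down it reaches from about 0.375 to 0.9 m from the base axis. Payload 3.1 kg.
Tool frame: the origin (TCP) lies midway between the tips of the shut fingers; the grasp point (between the pads) lies behind it (bot.pinch_z is the z of the grasp point in the tool frame, in m); z points along the fingers, y is the direction in which the jaws open and shut (so a half turn about z gives the same grasp; the last joint's range is limited). The gripper opens to 87 mm and grips with 3 to 60 N. Pads are 19 mm wide; open, the fingers measure 117 mm over their backs; the gripper's body (75 mm by 190 mm) begins 51 mm behind the grasp point.
Start: joints at [57.153, 30.224, 82.088, -0, 67.689, -10.227], TCP at [0.24, 0.577, 0.223] pointing down, gripper open.
Joint ranges: [-176.69, 176.69], [-43.24, 126.21], [12.49, 139.97], [-82, 262], [0, 151.66], [-163.58, 163.58]. Speed limits (degrees/s): [159.86, 159.86, 180, 180, 180, 180].

INTERFACE

Orientations are given as a 3x3 rotation matrix whose columns are the frame's x, y, z axes.
In Python, from station import bot, eyes gives the robot as it stands.
- The arm moves only by the tool carry_out, never from a script. Its argument "deltas" is a list of rows, each a list of 2 entries, a list of its own where there are three numbers: the shift along the tool's x, y, z in cm, then the turn, a rotation vector about the tool's x, y, z in degrees. In form: [[[x, y, z], [wx, wy, wz]], ...]. A call has exactly 5 rows; each row is the pose to reach, as a shift and turn from the pose commanded when the call began, along the tool's axes at that moment; what a row does not reach only later rows make up. A row lasts 1/10 s, in which the tool goes at most 50 mm and 8.59 degrees, less where a joint would pass 70% of its speed; a pose out of reach is approached as far as the arm can. A call with a gripper value outside its range is refused whole. "gripper" is the opening in per cent of the stroke, from 0 (shut) to 100 (fully open), set as the call begins (left out, the last holds). The fingers move at their own pace and stop on an object; the grip force is fixed at half the most. Time passes only in rows, so rows that repeat a pose let the fingers close, or fill a call up. It gives the time, the measured TCP pose, the force and the opening at its end, in the units of the state.
- bot.observe(): the state, without advancing time (a new reading comes with each control period).
- eyes.grab_frame(name): name is "scene" or "top" or "wrist"; returns a dict with "frame" (480x640x3 uint8, red, green, blue), "range_z" (480x640 float32, m along the optical axis (not along the pixel's ray), 0 where there is no reading), "camera_matrix" (3x3 intrinsics, pixels), "world_from_camera" (4x4, takes a point from camera to world coordinates); the wrist camera has in their place "tool_from_camera" (4x4, takes a point from camera to tool coordinates, whose origin is the TCP and whose axes are the flange's). Camera axes: x right, y down, z forward; pixel columns grow to the right and rows downward; lengths in m; the calibration is good to about 2 mm. The wrist camera is an equidistant fisheye: a pixel r from the principal point sees the ray r / f radians off the axis. A picture is of the moment at which its call begins: read the wrist's pose just before it.
- bot.job_done(): hands the job in, once; it reports no verdict.
The state is a dict: "time_s": time; "joint_positions": joint angles; "dq": joint speeds; "effort": joint torques, N m; "tool_pos": TCP position; "ee_rot": TCP orientation; "ft_force": force on the tool from outside, world axes, zero at the start; "torque": the same for the moment, N m; "grip_width": finger opening in m.
Only numpy, scipy, OpenCV 4.12 (cv2) and the standard library are available. Lean on these libraries where they do the work, as an engineer would, in place of code of your own. Each camera call takes 0.05 s, during which the arm holds its last target. There are 200 camera calls.

## Working session

There is one attempt and no reset: what is moved stays moved. The work goes in short steps, Python scripts to look and compute and a tool call to move; the robot and the scene stay as the last step left them, time stands still between calls to the robot, and variables do not carry over. Pictures are saved under pics/ and viewed, about 8 in all and at most 12, crops included, and the job is handed in when it is done.

Besides the shell and the picture viewer there is one more tool, called after "Request:" by a JSON object that holds its "api" and its "payload", one argument or row to a line. carry_out: Moves the arm, as the interface text tells. Its arguments: {"type":"object","properties":{"deltas":{"type":"array","items":{"type":"array"}},"gripper":{"type":"number"}},"required":["deltas"]}

```bash
ls; mkdir -p pics; python3 - <<'E'
from station import bot, eyes
import cv2, numpy as np
s=bot.observe(); print(s, bot.pinch_z)
for n in ("scene","top"):
    d=eyes.grab_frame(n); np.savez(f"pics/{n}0.npz",**d)
    cv2.imwrite(f"pics/{n}0.png",d["frame"][:,:,::-1]); print(n,d["camera_matrix"],d["world_from_camera"])
E
```

```text
pics
{'time_s': 0.0, 'joint_positions': array([ 5.71541878e+01,  3.02784741e+01,  8.21573147e+01, -2.52698543e-05,
        6.76892689e+01, -1.02283782e+01]), 'dq': array([-0.14698926,  0.06432247, -0.01663667, -0.06083711,  0.01044283,
       -0.01973346]), 'effort': array([-1.02297690e-03, -4.40044999e+01, -1.76588130e+01,  6.30819728e-02,
        5.81089477e-02, -1.52281268e-04]), 'tool_pos': array([0.23993493, 0.57630646, 0.22157176]), 'ee_rot': array([[-9.23093077e-01,  3.84574793e-01, -1.18349194e-03],
       [ 3.84576419e-01,  9.23091336e-01, -1.83395157e-03],
       [ 3.87179610e-04, -2.14805109e-03, -9.99997618e-01]]), 'ft_force': array([-0.53945177,  0.06843591,  0.23587374]), 'torque': array([-0.02973171, -0.01959958,  0.01897474]), 'grip_width': 0.08708749702688119} -0.0187
scene [[476.3977274    0.         321.72186213]
 [  0.         476.3977274  223.44175795]
 [  0.           0.           1.        ]] [[ 0.80714951  0.42329518 -0.41149831  0.89465051]
 [ 0.59011571 -0.55900839  0.58247152 -0.47567936]
 [ 0.01652638 -0.71297322 -0.70099648  0.64401487]
 [ 0.          0.          0.          1.        ]]
top [[537.3161055    0.         329.42650383]
 [  0.         537.3161055  237.08886729]
 [  0.           0.           1.        ]] [[-0.01990453 -0.98458634  0.17376292  0.3641155 ]
 [-0.99969367  0.01704249 -0.01794761  0.02629177]
 [ 0.01470962 -0.17406693 -0.98462395  1.25980109]
 [ 0.          0.          0.          1.        ]]
```

View pics/top0.png

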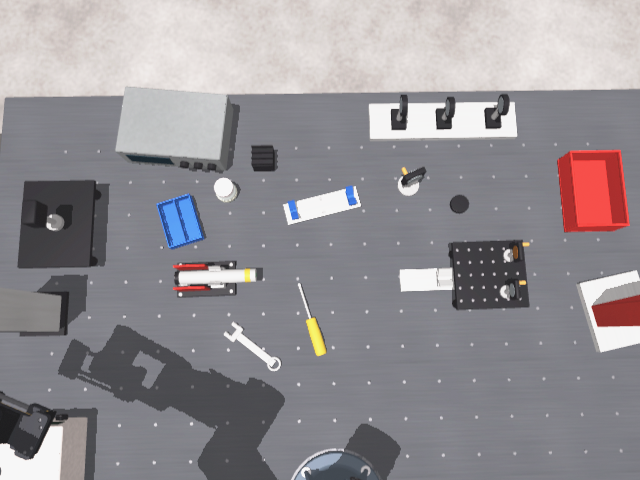

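View pics/scene0.png

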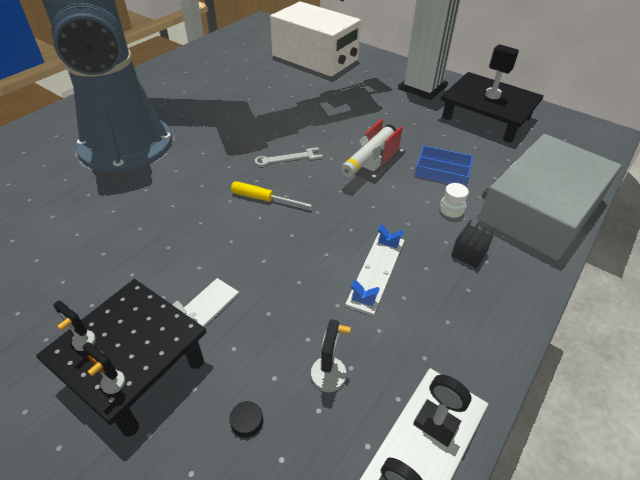

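The top view shows the tube parked at about (218,276) with its nose to the right. The V rests are at (322,205), and the launcher is at (426,279) under the board at (489,275), with its open end to the left.

```bash
cat > h.py <<'E'
import numpy as np, cv2
def load(n):
    d=np.load(f"pics/{n}.npz"); return d
def xyz(d):
    K=d["camera_matrix"];Z=d["range_z"];v,u=np.mgrid[:480,:640]
    P=np.stack([(u-K[0,2])/K[0,0]*Z,(v-K[1,2])/K[1,1]*Z,Z],-1)
    T=d["world_from_camera"];return P@T[:3,:3].T+T[:3,3]
def ray(d,u,v,z):
    K=d["camera_matrix"];T=d["world_from_camera"]
    r=T[:3,:3]@[(u-K[0,2])/K[0,0],(v-K[1,2])/K[1,1],1];t=(z-T[2,3])/r[2];return T[:3,3]+t*r
def box(m,roi):
    """largest blob in roi (u0,v0,u1,v1) -> mask"""
    k=np.zeros(m.shape,np.uint8);u0,v0,u1,v1=roi;k[v0:v1,u0:u1]=m[v0:v1,u0:u1];return k
def hsv(d): return cv2.cvtColor(d["frame"],cv2.COLOR_RGB2HSV)
def pca(p):
    c=p.mean(0);w,V=np.linalg.eigh(np.cov((p-c).T));return c,V[:,-1],(p-c)@V[:,-1]
E
python3 - <<'E'
from h import *
np.set_printoptions(precision=4,suppress=True)
d=load("top0");X=xyz(d);H=hsv(d);S=load("scene0");XS=xyz(S);HS=hsv(S)
print("table z top",X[330:340,430:440,2].mean(),"scene",XS[250:260,250:260,2].mean())
def reg(name,XX,m):
    p=XX[m>0];print(name,len(p),"zpct",np.percentile(p[:,2],[2,50,98]));
    c,a,t=pca(p[:,:2]);r=cv2.minAreaRect(p[:,:2].astype(np.float32)*1000);print("  pca c",c,"ang",np.degrees(np.arctan2(a[1],a[0])),"ext",t.min(),t.max(),"rect mm",r)
for nm,XX,HH,roi,roib in (("top",X,H,(235,255,275,295),(280,180,365,230)),("scene",XS,HS,(335,120,410,185),(345,220,410,315))):
    y=(HH[...,0]>20)&(HH[...,0]<35)&(HH[...,1]>100)
    reg(nm+" yellow",XX,box(y,roi))
    bl=(HH[...,0]>100)&(HH[...,0]<125)&(HH[...,1]>130)
    b=box(bl,roib);n,l,st,cc=cv2.connectedComponentsWithStats(b)
    for i in range(1,n):
        if st[i,4]>25: reg(nm+" blue",XX,l==i); print("  px",cc[i])
# tube by height in top
t=(X[...,2]>0.045)&(X[...,2]<0.068)&(H[...,1]<60)&(H[...,2]>150);reg("tube top",X,box(t,(170,255,270,300)))
w=(H[...,1]<50)&(H[...,2]>150)&(X[...,2]<0.02);reg("rest plate",X,box(w,(275,180,370,230)))
reg("launch plate",X,box(w,(390,260,456,300)))
w=(H[...,1]<50)&(H[...,2]>150)&(X[...,2]>0.02);reg("launch V",X,box(w,(390,260,456,300)))
bb=(X[...,2]>0.074)&(X[...,2]<0.088);reg("board",X,box(bb,(440,230,540,320)))
rd=((H[...,0]<8)|(H[...,0]>172))&(H[...,1]>130);reg("red plates",X,box(rd,(165,255,240,300)))
for n,dd,r in (("c_dock",d,(165,250,275,305)),("c_l",d,(390,230,540,320)),("c_r",d,(275,180,370,230))):
    u0,v0,u1,v1=r;cv2.imwrite(f"pics/{n}.png",cv2.resize(dd["frame"][v0:v1,u0:u1,::-1],(400,int(400*(v1-v0)/(u1-u0))),interpolation=cv2.INTER_NEAREST))
a=[cv2.imread(f"pics/{n}.png") for n in("c_dock","c_l","c_r")]
cv2.imwrite("pics/crops.png",np.vstack([np.hstack([a[0],np.zeros_like(a[0])]),np.hstack([cv2.copyMakeBorder(x,0,250-x.shape[0],0,0,0) for x in a[1:]])]))
E
```

```text
table z top 0.0008251969403447679 scene 0.00544385193471542
top yellow 68 zpct [0.0015 0.0628 0.0691]
  pca c [0.4941 0.1904] ang -173.344809894671 ext -0.02283269303533048 0.014696201003893038 rect mm ((498.10089111328125, 191.47511291503906), (37.87931823730469, 13.006348609924316), 8.729757308959961)
top blue 129 zpct [0.0185 0.0353 0.0458]
  pca c [ 0.6749 -0.0455] ang 168.85739023343797 ext -0.03558479468322966 0.31878313403036224 rect mm ((535.6455078125, -20.08377456665039), (27.040456771850586, 354.3468322753906), 79.23480224609375)
  px [350.0853 195.2171]
top blue 118 zpct [0.0187 0.0347 0.0453]
  pca c [0.648  0.0884] ang -166.00069205319295 ext -0.030097884162109956 0.02433487254045195 rect mm ((650.8226318359375, 89.0916976928711), (54.45381164550781, 14.271329879760742), 13.348634719848633)
  px [292.7034 209.2712]
scene yellow 70 zpct [0.0455 0.0612 0.0655]
  pca c [0.5006 0.1894] ang -177.32567895004158 ext -0.009800769010507427 0.01680793600299149 rect mm ((496.9424743652344, 189.59762573242188), (26.796541213989258, 16.374975204467773), 1.2525688409805298)
scene blu
[... 1312 characters left out ...]
48 0.0458]
  pca c [ 0.4796 -0.2556] ang 113.29453309897394 ext -0.025486385925253558 0.30453170293183224 rect mm ((436.60986328125, -122.59403991699219), (48.643985748291016, 327.6025390625), 17.516178131103516)
board 4337 zpct [0.0767 0.0818 0.0866]
  pca c [ 0.4807 -0.3405] ang 62.254230938132736 ext -0.11203441123189783 0.09931605033561705 rect mm ((482.46270751953125, -348.45263671875), (150.30543518066406, 161.79986572265625), 1.0343799591064453)
red plates 328 zpct [0.0054 0.0616 0.0744]
  pca c [0.493  0.3169] ang -170.81046510204848 ext -0.04208903375534142 0.03349940955771409 rect mm ((495.144775390625, 327.39801025390625), (64.27571868896484, 90.2447738647461), 0.8179393410682678)
```

View pics/crops.png

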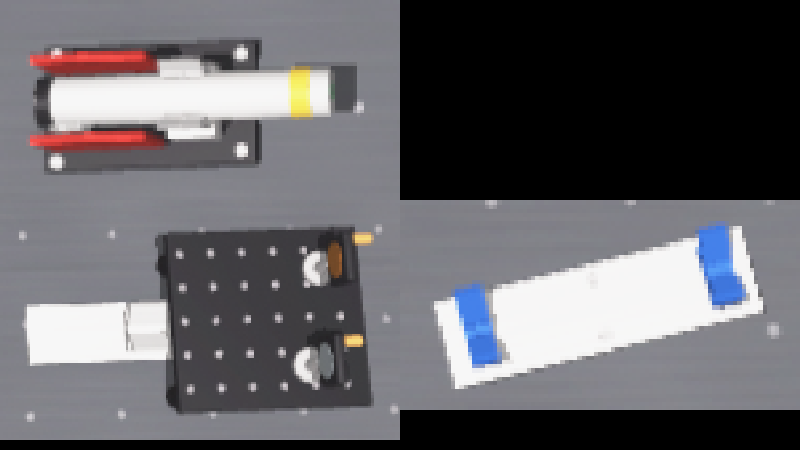

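```bash
python3 - <<'E'
from h import *
np.set_printoptions(precision=4,suppress=True)
d=load("top0");X=xyz(d);H=hsv(d);Z=X[...,2]
def big(m,roi):
    k=box(m,roi);k=cv2.morphologyEx(k,cv2.MORPH_OPEN,np.ones((2,2)));n,l,s,c=cv2.connectedComponentsWithStats(k);i=1+np.argmax(s[1:,4]);return (l==i)
def rect(nm,m,z):
    v,u=np.nonzero(m);P=np.array([ray(d,a,b,z)[:2] for a,b in zip(u,v)])
    r=cv2.minAreaRect((P*1000).astype(np.float32));c,a,t=pca(P);print(nm,len(u),"rect",np.round(r[0],1),np.round(r[1],1),round(r[2],2),"pca",c,np.degrees(np.arctan2(a[1],a[0])))
    return P
bright=(H[...,1]<60)&(H[...,2]>140)
yel=(H[...,0]>20)&(H[...,0]<35)&(H[...,1]>100)
P=rect("nose half",big((bright|yel)&(Z>.03),(222,262,262,290)),.05)
# per-column centres
m=big((bright|yel)&(Z>.03),(170,255,270,300))
for u in range(226,262,3):
    v=np.nonzero(m[255:300,u])[0]+255
    if len(v): print(u,v.min(),v.max(),ray(d,u,(v.min()+v.max())/2,.052)[:2], end=";")
print()
y=big(yel,(235,255,275,295));rect("yellow",y,.06)
u=np.nonzero(m)[1].max();print("nose end col",u, ray(d,u+.5,275,.05))
bl=(H[...,0]>100)&(H[...,0]<125)&(H[...,1]>130)
rp=bright&True
rect("rest plate",big(bright|bl,(275,180,370,230)),.008)
rect("blueR",big(bl,(335,180,365,215)),.03);rect("blueL",big(bl,(280,190,310,225)),.03)
rect("launch plate",big(bright&(Z<.02),(390,260,440,300)),.008)
b=big((H[...,2]<75)&(Z>.07),(440,230,540,320))
rect("board",b,.081)
rect("Vend",big(bright&(Z>.015),(430,260,456,300)),.035)
E
```

```text
nose half 451 rect [488.5 208.6] [40.6 74.3] 0.22 pca [0.4905 0.2097] 92.27537612998199
226 271 283 [0.4902 0.2385];229 271 283 [0.4901 0.2318];232 271 283 [0.49  0.225];235 271 283 [0.4899 0.2183];238 271 283 [0.4897 0.2116];241 270 283 [0.4907 0.2049];244 270 283 [0.4906 0.1981];247 270 282 [0.4916 0.1914];250 270 282 [0.4915 0.1847];253 270 282 [0.4914 0.178 ];256 270 282 [0.4913 0.1712];
yellow 68 rect [491.9 188.1] [29.3  8.9] 0.33 pca [0.4917 0.1881] 179.72868849549204
nose end col 256 [0.4937 0.1703 0.05  ]
rest plate 1730 rect [652.2  16.7] [ 76.5 182.3] 13.52 pca [0.6591 0.0184] 102.94560625619873
blueR 129 rect [678.4 -49. ] [45.1 17.2] 12.09 pca [ 0.6781 -0.0491] -168.84868473203693
blueL 118 rect [646.1  86.2] [44.8 14.2] 13.25 pca [0.6464 0.0863] -166.15959542560998
launch plate 885 rect [ 478.5 -205.1] [52.7 95.3] 0.95 pca [ 0.4783 -0.2045] 90.44475016782135
board 3977 rect [ 481.  -349.1] [147.2 160.7] 0.92 pca [ 0.4802 -0.3448] 85.34460943693735
Vend 308 rect [ 479.4 -261.1] [36.9 43.6] 88.93 pca [ 0.4785 -0.2615] 179.79594691472317
```

Request:
{"api": "carry_out", "payload": {
  "deltas": [
    [[-3.6,-2.2,0],[0,0,7]],
    [[-7.2,-4.4,0],[0,0,14]],
    [[-10.8,-6.6,0],[0,0,21]],
    [[-14.4,-8.8,0],[0,0,28]],
    [[-18,-11,0],[0,0,35]]
  ],
  "gripper": 100
}}

```text
time_s: 0.6
tool_pos: [0.3646, 0.4046, 0.2222]
ee_rot: [[-0.532, 0.847, -0.001], [0.847, 0.532, -0.0], [-0.0, -0.001, -1.0]]
ft_force: [1.8, 0.9, 0.1]
grip_width: 0.0866
```

```bash
cat > go.py <<'E'
# python3 go.py x y z yaw : prints shift (tool cm) and turn from the measured pose
import sys,numpy as np
from station import bot
np.set_printoptions(precision=3,suppress=True)
s=bot.observe();R=s["ee_rot"];yaw=np.degrees(np.arctan2(R[1,1],R[0,1]))
print("t",round(s["time_s"],2),"pos",s["tool_pos"],"yaw",round(yaw,2),"F",s["ft_force"],"M",s["torque"],"w",s["grip_width"],"zax",R[:,2],"J",s["joint_positions"])
if len(sys.argv)>1:
    t=np.array([float(a) for a in sys.argv[1:5]]);y=np.radians(yaw);R0=np.array([[np.sin(y),np.cos(y),0],[-np.cos(y),np.sin(y),0],[0,0,-1]]);
    print("shift cm",100*R0.T@(t[:3]-s["tool_pos"]),"turn z",yaw-t[3])
E
python3 go.py .490 .231 .12 1.2
```

```text
t 0.6 pos [0.365 0.405 0.222] yaw 32.12 F [1.767 0.887 0.149] M [-0.031 -0.025  0.007] w 0.08662546119420966 zax [-0.001 -0.    -1.   ] J [36.219 24.082 93.666 -0.003 62.295  4.104]
shift cm [21.371  1.39  10.221] turn z 30.91663917163726
```

```bash
sed -i 's/\[\[np.sin(y),np.cos(y),0\],\[-np.cos(y),np.sin(y),0\]/[[-np.sin(y),np.cos(y),0],[np.cos(y),np.sin(y),0]/' go.py; grep -c '\-np.sin' go.py
```

```text
1
```

Request:
{"api": "carry_out", "payload": {
  "deltas": [
    [[-4.3,0.3,1.4],[0,0,6.2]],
    [[-8.6,0.6,2.8],[0,0,12.4]],
    [[-12.9,0.9,4.2],[0,0,18.6]],
    [[-17.2,1.2,5.6],[0,0,24.8]],
    [[-21.4,1.4,7],[0,0,30.9]]
  ]
}}

```text
time_s: 1.1
tool_pos: [0.4914, 0.2313, 0.1518]
ee_rot: [[-0.021, 1.0, -0.0], [1.0, 0.021, 0.0], [0.0, -0.0, -1.0]]
ft_force: [-0.2, 0.7, -0.1]
grip_width: 0.087
```

```bash
python3 go.py .490 .231 .032 1.2; python3 - <<'E'
from station import eyes
import numpy as np,cv2
from h import *
d=eyes.grab_frame("wrist");np.savez("pics/w1.npz",**d);print(d["camera_matrix"],d["tool_from_camera"])
t=eyes.grab_frame("top");np.savez("pics/top1.npz",**t)
a=d["frame"][:,:,::-1];cv2.imwrite("pics/w1.png",a)
E
```

```text
t 1.1 pos [0.491 0.231 0.152] yaw 1.22 F [-0.197  0.749 -0.067] M [-0.041 -0.022 -0.017] w 0.08702958577297734 zax [-0.  0. -1.] J [13.414 29.531 97.862  0.005 52.614 12.195]
shift cm [-0.03  -0.144 11.983] turn z 0.016362215074770647
[[371.64829954   0.         320.64886106]
 [  0.         371.64829954 242.24633545]
 [  0.           0.           1.        ]] [[ 1.15201489e-04 -9.53774791e-01 -3.00522271e-01  8.41163060e-02]
 [ 9.99999987e-01  1.42638053e-04 -6.93562298e-05  1.01172217e-03]
 [ 1.09016135e-04 -3.00522259e-01  9.53774795e-01 -1.61500356e-01]
 [ 0.00000000e+00  0.00000000e+00  0.00000000e+00  1.00000000e+00]]
```

View pics/w1.png

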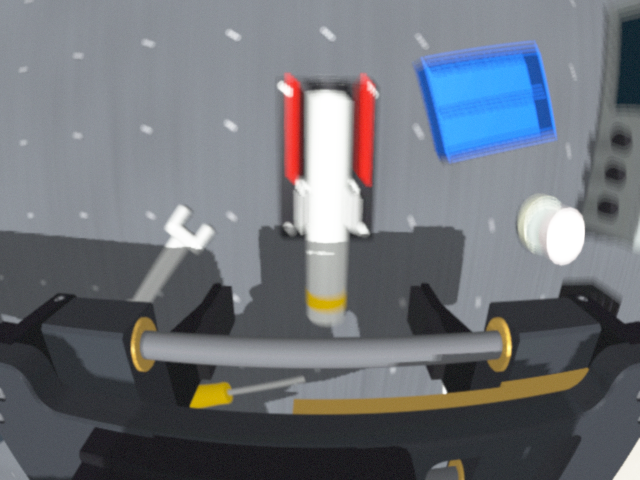

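The wrist view shows the tube running straight down the image from (328,95) to the yellow band at (327,303). The red plates are on either side of its tail half, and both fingers are clear.

```bash
cat >> h.py <<'E'
def wray(d,pos,R,u,v,z):
    K=d["camera_matrix"];T=d["tool_from_camera"];x=np.array([u-K[0,2],v-K[1,2]])/K[0,0];r=np.hypot(*x)
    k=np.array([*(x/r*np.sin(r)),np.cos(r)]) if r>0 else np.array([0,0,1.])
    o=R@T[:3,3]+pos;q=R@(T[:3,:3]@k);return o+q*(z-o[2])/q[2]
E
python3 - <<'E'
from h import *
from station import bot
s=bot.observe();d=load("w1");H=hsv(d);P=s["tool_pos"];R=s["ee_rot"]
np.set_printoptions(precision=4,suppress=True)
for v in (105,130,160,190,215,245,265,285,303):
    m=(H[v,295:360,2]>(140 if v<235 else 105))&((H[v,295:360,1]<50)|(H[v,295:360,0]<35)&(H[v,295:360,0]>20));u=np.nonzero(m)[0]+295
    a,b=[wray(d,P,R,x,v,.052) for x in (u.min()-.5,u.max()+.5)];print(v,u.min(),u.max(),(a+b)/2,"w",abs(a-b)[0])
# nose face
print(wray(d,P,R,327,325,.05), wray(d,P,R,327,303,.065))
E
```

```text
105 306 352 [0.4978 0.3296 0.052 ] w 0.03224253609480793
130 306 351 [0.4978 0.312  0.052 ] w 0.03173275316936569
160 306 350 [0.4979 0.291  0.052 ] w 0.03137575241517787
190 295 359 [0.4977 0.2696 0.052 ] w 0.04606762975061013
215 295 359 [0.4981 0.2514 0.052 ] w 0.04681505928974489
245 305 348 [0.4982 0.2287 0.052 ] w 0.032402889687738745
265 306 347 [0.4986 0.2129 0.052 ] w 0.03150548322443236
285 306 346 [0.4986 0.1964 0.052 ] w 0.03140219633093572
303 306 346 [0.499 0.181 0.052] w 0.03206741863853174
[0.5003 0.1599 0.05  ] [0.4994 0.1876 0.065 ]
```

Request:
{"api": "carry_out", "payload": {
  "deltas": [
    [[0,0.1,1],[0,0,0.3]],
    [[0,0.3,2.5],[0,0,0.3]],
    [[0,0.5,4],[0,0,0.3]],
    [[0,0.6,5],[0,0,0.3]],
    [[0,0.6,5],[0,0,0.3]]
  ]
}}

```text
time_s: 1.7
tool_pos: [0.4949, 0.2338, 0.1011]
ee_rot: [[-0.022, 1.0, -0.003], [1.0, 0.022, -0.001], [-0.001, -0.003, -1.0]]
ft_force: [-0.6, -0.1, -0.6]
grip_width: 0.0874
```

```bash
python3 - <<'E'
from h import *
from station import bot,eyes
s=bot.observe();P=s["tool_pos"];R=s["ee_rot"]
d=eyes.grab_frame("wrist");np.savez("pics/w2.npz",**d);H=hsv(d)
cv2.imwrite("pics/w2.png",d["frame"][:,:,::-1])
np.set_printoptions(precision=4,suppress=True)
print(s["time_s"],P,R[:,1])
g=d["frame"].astype(int)
for v in (130,160,250,270,290,310,330):
    print(v,H[v,270:385:3,2].tolist())
E
```

```text
1.7 [0.4949 0.2338 0.1011] [ 0.9997  0.0225 -0.0034]
130 [254, 254, 248, 140, 141, 141, 78, 44, 179, 246, 252, 254, 254, 255, 255, 255, 255, 255, 255, 255, 255, 254, 252, 249, 241, 199, 52, 58, 148, 163, 166, 235, 254, 254, 183, 78, 82, 158, 154]
160 [253, 254, 250, 142, 141, 142, 92, 47, 156, 246, 253, 254, 254, 255, 255, 255, 255, 255, 255, 255, 255, 254, 251, 248, 238, 188, 49, 68, 154, 161, 164, 248, 254, 253, 130, 77, 98, 154, 148]
250 [41, 150, 163, 165, 248, 219, 214, 218, 209, 232, 251, 254, 255, 255, 255, 255, 255, 255, 255, 255, 254, 253, 248, 243, 231, 234, 237, 237, 238, 238, 161, 166, 161, 90, 40, 68, 86, 85, 86]
270 [86, 87, 89, 84, 86, 91, 86, 88, 87, 166, 181, 182, 183, 188, 197, 196, 196, 190, 194, 216, 203, 191, 183, 175, 167, 92, 86, 89, 88, 84, 89, 89, 87, 89, 90, 87, 85, 85, 84]
290 [90, 87, 88, 86, 85, 92, 89, 87, 90, 158, 177, 183, 179, 187, 193, 195, 190, 188, 185, 190, 191, 182, 175, 172, 159, 89, 85, 89, 87, 90, 87, 88, 88, 90, 88, 92, 89, 84, 84]
310 [87, 86, 89, 86, 90, 90, 87, 86, 86, 145, 173, 178, 180, 181, 191, 191, 191, 185, 183, 189, 184, 175, 172, 176, 148, 85, 88, 90, 85, 85, 85, 87, 88, 89, 87, 87, 86, 85, 87]
330 [87, 87, 84, 88, 89, 85, 88, 85, 88, 164, 199, 199, 185, 185, 188, 187, 189, 182, 181, 187, 182, 181, 195, 199, 171, 97, 94, 89, 88, 88, 86, 83, 87, 87, 83, 83, 85, 86, 87]
```

View pics/w2.png

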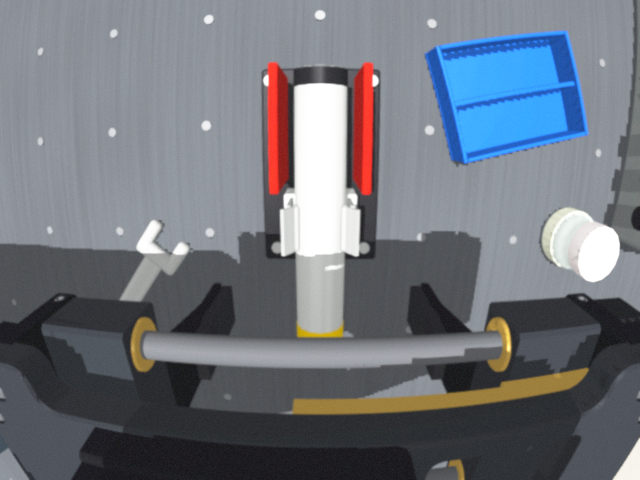

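```bash
python3 - <<'E'
from h import *
from station import bot
s=bot.observe();P=s["tool_pos"];R=s["ee_rot"];d=load("w2");print(P,s["time_s"])
for n,u,v,z in (("tail end top",320,67,.06),("clip front L",289,255,.072),("clip front R",352,255,.072),("clip rear",290,190,.072),("band start",320,328,.064),("base front",320,258,.01)):
    print(n,wray(d,P,R,u,v,z).round(4))
E
```

```text
[0.49550328 0.23379846 0.10189475] 1.75
tail end top [0.4934 0.352  0.06  ]
clip front L [0.4788 0.2499 0.072 ]
clip front R [0.5132 0.2507 0.072 ]
clip rear [0.4793 0.2858 0.072 ]
band start [0.4968 0.1995 0.064 ]
base front [0.496  0.2261 0.01  ]
```

Request:
{"api": "carry_out", "payload": {
  "deltas": [
    [[0,0,2],[0,0,0.2]],
    [[0,0,4],[0,0,0.4]],
    [[0,0,6],[0,0,0.4]],
    [[0,0,7],[0,0,0.4]],
    [[0,0,7],[0,0,0.4]]
  ]
}}

```text
time_s: 2.25
tool_pos: [0.4959, 0.2332, 0.0319]
ee_rot: [[-0.014, 1.0, -0.002], [1.0, 0.014, -0.0], [-0.0, -0.002, -1.0]]
ft_force: [-0.4, 0.2, -0.5]
grip_width: 0.0867
```

Request:
{"api": "carry_out", "payload": {
  "deltas": [
    [[0,0,0],[0,0,0]],
    [[0,0,0],[0,0,0]],
    [[0,0,0],[0,0,0]],
    [[0,0,0],[0,0,0]],
    [[0,0,0],[0,0,0]]
  ],
  "gripper": 0
}}

```text
time_s: 2.75
tool_pos: [0.4969, 0.2331, 0.033]
ee_rot: [[-0.014, 1.0, 0.001], [1.0, 0.014, 0.0], [0.0, 0.001, -1.0]]
ft_force: [-0.5, -0.2, -1.6]
grip_width: 0.0549
```

```bash
python3 go.py
```

```text
t 2.75 pos [0.497 0.233 0.033] yaw 0.78 F [-0.518 -0.161 -1.596] M [-0.114  0.082  0.058] w 0.05488682141282531 zax [ 0.001  0.    -1.   ] J [ 13.465  41.074 100.974  -0.003  37.907  12.69 ]
```

Still closing.

Request:
{"api": "carry_out", "payload": {
  "deltas": [
    [[0,0,0],[0,0,0]],
    [[0,0,0],[0,0,0]],
    [[0,0,0],[0,0,0]],
    [[0,0,0],[0,0,0]],
    [[0,0,0],[0,0,0]]
  ]
}}

```text
time_s: 3.25
tool_pos: [0.4952, 0.2327, 0.0324]
ee_rot: [[-0.014, 1.0, -0.003], [1.0, 0.014, -0.001], [-0.001, -0.003, -1.0]]
ft_force: [-2.6, -1.3, 2.5]
grip_width: 0.0293
```

Request:
{"api": "carry_out", "payload": {
  "deltas": [
    [[0,0,0],[0,0,0]],
    [[0,0,0],[0,0,0]],
    [[0,0,0],[0,0,0]],
    [[0,0,0],[0,0,0]],
    [[0,0,0],[0,0,0]]
  ]
}}

```text
time_s: 3.75
tool_pos: [0.4953, 0.2327, 0.0324]
ee_rot: [[-0.014, 1.0, -0.003], [1.0, 0.014, -0.001], [-0.001, -0.003, -1.0]]
ft_force: [-4.8, -2.3, 3.1]
grip_width: 0.0293
```

Request:
{"api": "carry_out", "payload": {
  "deltas": [
    [[0,0,-0.2],[0,0,0]],
    [[0,0,-0.4],[0,0,0]],
    [[0,0,-0.6],[0,0,0]],
    [[0,0,-0.7],[0,0,0]],
    [[0,0,-0.8],[0,0,0]]
  ]
}}

```text
time_s: 4.25
tool_pos: [0.4954, 0.2331, 0.0396]
ee_rot: [[-0.014, 1.0, -0.003], [1.0, 0.014, -0.0], [-0.0, -0.003, -1.0]]
ft_force: [-3.4, 1.2, -12.9]
grip_width: 0.0291
```

Request:
{"api": "carry_out", "payload": {
  "deltas": [
    [[0,0,-0.3],[0,0,0]],
    [[0,0,-0.6],[0,0,0]],
    [[0,0,-0.9],[0,0,0]],
    [[0,0,-1.2],[0,0,0]],
    [[0,0,-1.5],[0,0,0]]
  ]
}}

```text
time_s: 4.75
tool_pos: [0.4964, 0.2328, 0.0569]
ee_rot: [[-0.014, 1.0, 0.0], [1.0, 0.014, -0.0], [-0.0, 0.0, -1.0]]
ft_force: [-5.5, -0.4, -2.9]
grip_width: 0.0288
```

```bash
python3 - <<'E'
from h import *
from station import bot,eyes
s=bot.observe();print(s)
d=eyes.grab_frame("wrist");np.savez("pics/w3.npz",**d)
e=eyes.grab_frame("scene");np.savez("pics/s3.npz",**e)
a=d["frame"][:,:,::-1];b=cv2.resize(e["frame"][80:230,280:480,::-1],None,fx=2,fy=2)
b=cv2.copyMakeBorder(b,0,180,0,0,0);cv2.imwrite("pics/w3.png",np.hstack([cv2.resize(a[:480],(400,300)),b[:300]]))
E
```

```text
{'time_s': 4.75, 'joint_positions': array([ 1.34597354e+01,  3.86623318e+01,  1.00520392e+02, -4.14994542e-02,
        4.08221178e+01,  1.26658200e+01]), 'dq': array([-0.00782071, -3.46782783, -0.65970841,  0.2517663 ,  4.27609117,
       -0.05026091]), 'effort': array([ -1.39769174, -44.28795934, -13.73108178,   0.05154048,
        -1.8918179 ,   0.24146377]), 'tool_pos': array([0.49644646, 0.23280347, 0.05685361]), 'ee_rot': array([[-1.44040623e-02,  9.99896256e-01,  2.81492858e-05],
       [ 9.99896141e-01,  1.44040742e-02, -4.80120540e-04],
       [-4.80476195e-04,  2.12306761e-05, -9.99999884e-01]]), 'ft_force': array([-5.49860637, -0.44001789, -2.90074213]), 'torque': array([-0.19814606,  1.19486256,  0.24004822]), 'grip_width': 0.028840991844308224}
```

View pics/w3.png

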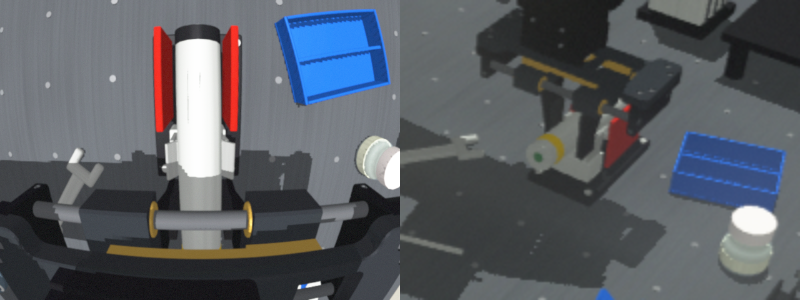

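The tube is out of the clip: it is visibly above the jaws, and the load has fallen to about its weight.

Request:
{"api": "carry_out", "payload": {
  "deltas": [
    [[0,0,-1],[0,0,0]],
    [[0,0,-2.5],[0,0,0]],
    [[0,0,-4.5],[0,0,0]],
    [[0,0,-6.5],[0,0,0]],
    [[0,0,-8],[0,0,0]]
  ]
}}

```text
time_s: 5.35
tool_pos: [0.5017, 0.2337, 0.14]
ee_rot: [[-0.013, 1.0, 0.013], [1.0, 0.013, 0.003], [0.002, 0.013, -1.0]]
ft_force: [-1.0, 0.1, -2.7]
grip_width: 0.0292
```

```bash
python3 - <<'E'
from h import *
from station import bot,eyes
s=bot.observe();print(s["tool_pos"],s["ft_force"],s["torque"],s["grip_width"])
P=s["tool_pos"];R=s["ee_rot"]
np.set_printoptions(precision=4,suppress=True)
d=eyes.grab_frame("wrist");np.savez("pics/w4.npz",**d)
K=d["camera_matrix"];T=d["tool_from_camera"]
v,u=np.mgrid[:480,:640];x=(u-K[0,2])/K[0,0];y=(v-K[1,2])/K[0,0];r=np.hypot(x,y)+1e-9
k=np.stack([x/r*np.sin(r),y/r*np.sin(r),np.cos(r)],-1);Z=d["range_z"]
C=k/k[...,2:]*Z[...,None];W=(C@T[:3,:3].T+T[:3,3])  # tool frame
m=(abs(W[...,1])<.004)&(Z>0)&(W[...,0]>.012)&(W[...,0]<.16)&(W[...,2]<.03)
q=W[m];print(len(q));b=np.polyfit(q[:,0],q[:,2],1);print("slope deg",np.degrees(np.arctan(b[0])),"z at 0",b[1],"tail end x",q[:,0].max())
for xx in np.arange(.01,.14,.01):
    t=abs(q[:,0]-xx)<.005; print(round(xx,3),np.median(q[t,2]) if t.any() else None,end="; ")
t=(abs(W[...,2]-np.median(q[:,2]))<.02)&(Z>0)&(W[...,0]>.02)&(abs(W[...,1])<.03)
e=W[t];b=np.polyfit(e[:,0],e[:,1],1);print("\nyaw slope",np.degrees(np.arctan(b[0])),"y0",b[1])
E
```

```text
[0.50171428 0.23371893 0.1399736 ] [-0.9852052   0.07257517 -2.67435657] [-0.16423776  0.03973961  0.05828656] 0.029163674544150232
9964
slope deg 42.96278776167425 z at 0 -0.10370368984838013 tail end x 0.12057326404511667
0.01 -0.02919394351745845; 0.02 -0.028793951758213532; 0.03 -0.10554700356343519; 0.04 -0.0258119205307209; 0.05 -0.024547952119574737; 0.06 -0.023249621235384543; 0.07 -0.022026703293147334; 0.08 -0.0207230021700857; 0.09 -0.019487292467340434; 0.1 -0.018235065326157596; 0.11 -0.017205194506626498; 0.12 -0.01653904181743379; 0.13 None; 
yaw slope -0.7732838282150891 y0 0.001106719124684631
```

Request:
{"api": "carry_out", "payload": {
  "deltas": [
    [[-2.5,0.8,0],[0,0,-2]],
    [[-6.5,2.1,0],[0,0,-4.5]],
    [[-11,3.6,0],[0,0,-7]],
    [[-15.5,5.1,0],[0,0,-10]],
    [[-20,6.5,0],[0,0,-12.4]]
  ]
}}

```text
time_s: 5.9
tool_pos: [0.5684, 0.0313, 0.1378]
ee_rot: [[-0.23, 0.973, 0.009], [0.973, 0.23, -0.002], [-0.004, 0.009, -1.0]]
ft_force: [0.6, 0.8, -2.6]
grip_width: 0.0294
```

```bash
python3 go.py .585 -.028 .14 13.2
```

```text
t 5.9 pos [0.568 0.031 0.138] yaw 13.28 F [ 0.572  0.784 -2.6  ] M [-0.118 -0.057 -0.014] w 0.029375030360465453 zax [ 0.009 -0.002 -1.   ] J [ -8.081  32.213  95.168  -0.026  52.075 -21.34 ]
shift cm [-6.154  0.257 -0.223] turn z 0.07535181169777161
```

Request:
{"api": "carry_out", "payload": {
  "deltas": [
    [[-2,0.1,0],[0,2,0]],
    [[-4,0.2,0],[0,4.5,0]],
    [[-6,0.3,0],[0,7,0]],
    [[-6,0.3,0],[0,7,0]],
    [[-6,0.3,0],[0,7,0]]
  ]
}}

```text
time_s: 6.4
tool_pos: [0.5832, -0.0256, 0.1369]
ee_rot: [[-0.225, 0.974, -0.022], [0.967, 0.226, 0.117], [0.118, 0.005, -0.993]]
ft_force: [-0.4, 0.1, -2.2]
grip_width: 0.0291
```

```bash
cat >> h.py <<'E'
def wpts(d,pos,R):
    """world point of every wrist pixel from its depth, and tool-frame points"""
    K=d["camera_matrix"];T=d["tool_from_camera"];v,u=np.mgrid[:480,:640]
    x=(u-K[0,2])/K[0,0];y=(v-K[1,2])/K[0,0];r=np.hypot(x,y)+1e-9
    k=np.stack([x/r*np.sin(r),y/r*np.sin(r),np.cos(r)],-1);W=(k/k[...,2:]*d["range_z"][...,None])@T[:3,:3].T+T[:3,3]
    return W@R.T+pos,W
E
python3 - <<'E'
from h import *
from station import bot,eyes
s=bot.observe();P=s["tool_pos"];R=s["ee_rot"];print(s["time_s"],P,R[:,0])
d=eyes.grab_frame("wrist");np.savez("pics/w5.npz",**d);np.savez("pics/w5p.npz",P=P,R=R)
np.set_printoptions(precision=4,suppress=True)
X,W=wpts(d,P,R);H=hsv(d)
bl=((H[...,0]>100)&(H[...,0]<125)&(H[...,1]>130)).astype(np.uint8)
n,l,st,cc=cv2.connectedComponentsWithStats(bl)
for i in range(1,n):
    if st[i,4]>80: p=X[l==i];c,a,t=pca(p[:,:2]);print(st[i],"c",c,"mean z",p[:,2].mean(),"ang",np.degrees(np.arctan2(a[1],a[0])),np.percentile(t,[1,99]),np.percentile(p[:,2],[2,98]))
f=d["frame"][:,:,::-1].copy();cv2.imwrite("pics/w5.png",f)
m=(abs(W[...,1])<.004)&(W[...,0]>.04)&(W[...,0]<.115)&(W[...,2]<.0);q=X[m];print("tube top z vs y",np.polyfit(q[:,1],q[:,2],1),q[:,2].mean(), "tilt deg",np.degrees(np.arctan(np.polyfit(q[:,1]/.973,q[:,2],1)[0])))
E
```

```text
6.4 [ 0.58320608 -0.02564643  0.13688821] [-0.22457621  0.9672272   0.11847814]
[ 407  121   59   25 1234] c [0.6483 0.0878] mean z 0.033481051582960795 ang -160.2396189642327 [-0.0218  0.0219] [0.0154 0.0415]
[403 291  55  15 652] c [ 0.671  -0.0359] mean z 0.04263602005320472 ang 148.9573344243113 [-0.0227  0.0835] [0.0091 0.2157]
tube top z vs y [-0.6884  0.2296] 0.1990701008449185 tilt deg -33.81389310008768
```

View pics/w5.png

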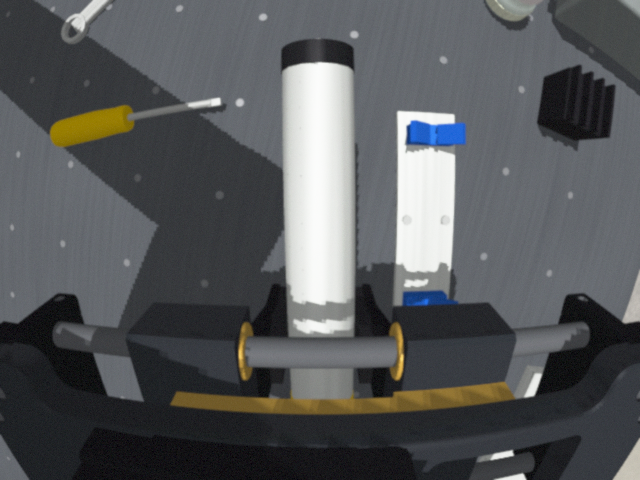

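```bash
python3 - <<'E'
from h import *
np.set_printoptions(precision=4,suppress=True)
d=load("w5");p=load("w5p");P,R=p["P"],p["R"];X,W=wpts(d,P,R);H=hsv(d);Z=X[...,2]
bl=(H[...,0]>100)&(H[...,0]<125)&(H[...,1]>130)&(Z>0.005)&(Z<.06)
u=np.arange(640)[None]+np.zeros((480,1));v=np.arange(480)[:,None]+np.zeros((1,640))
th=np.radians(13.2);nose=np.array([np.sin(th),-np.cos(th)]);lat=np.array([np.cos(th),np.sin(th)])
for n,m in (("rear",bl&(v<200)&(u>390)),("front",bl&(v>280)&(u>390)&(u<470))):
    q=X[m];a=q[:,:2]@nose;b=q[:,:2]@lat
    print(n,len(q),"along",np.percentile(a,[1,50,99]),"lat",np.percentile(b,[1,50,99]),"z",np.percentile(q[:,2],[1,99]))
    low=np.percentile(q[:,2],15)
    c,ax,_=pca(q[q[:,2]>.034][:,:2])
    # V fit: z vs lat
    i=np.argsort(b);print("  V profile",[(round(float(t),4),round(float(np.median(q[abs(b-t)<.0015,2])),4)) for t in np.arange(b.min()+.002,b.max(),.005)])
pl=(H[...,1]<50)&(H[...,2]>150)&(abs(Z-.008)<.012)&(v>105)&(v<290)&(u>390)&(u<470)
q=X[pl];r=cv2.minAreaRect((q[:,:2]*1000).astype(np.float32));print("plate",r,"z",q[:,2].mean())
# edges by row
E=[]
for row in range(150,280,10):
    k=np.nonzero(pl[row])[0];L=wray(d,P,R,k.min()-.5,row,.008);Rr=wray(d,P,R,k.max()+.5,row,.008);E.append((L+Rr)/2);w=np.linalg.norm(L-Rr)
E=np.array(E);c,a,t=pca(E[:,:2]);print("axis pt",c,"dir",a,np.degrees(np.arctan2(a[0],-a[1])),"w",w)
m=(abs(W[...,1])<.004)&(Z>.13)&(v<290)&(v>45);q=X[m];s=q[:,:2]@nose
f=np.polyfit(s,q[:,2],1);print("tube tilt",np.degrees(np.arctan(f[0])),"tail s",s.min(),"tcp s",P[:2]@nose, "ztop at tcp",np.polyval(f,P[:2]@nose),"tcp z",P[2])
m=(Z>.13)&(v<290)&(v>75)&(abs(W[...,1])<.03)&(W[...,0]>.02);E=[]
for row in range(80,280,20):
    k=np.nonzero(m[row])[0];q=X[row,k];b=q[:,:2]@lat;E.append((q[:,:2].mean(0)@nose,(b.max()+b.min())/2,b.max()-b.min()))
E=np.array(E);f=np.polyfit(E[:,0],E[:,1],1);print("tube lat slope deg",np.degrees(np.arctan(f[0])),"lat at tcp",np.polyval(f,P[:2]@nose),"tcp lat",P[:2]@lat,"w",E[:,2])
E
```

```text
rear 1225 along [0.0542 0.0624 0.0701] lat [0.6301 0.6547 0.6729] z [0.0132 0.0418]
  V profile [(0.6311, 0.0395), (0.6361, 0.038), (0.6411, 0.0333), (0.6461, 0.0285), (0.6511, 0.0217), (0.6561, 0.027), (0.6611, 0.0323), (0.6661, 0.0373), (0.6711, 0.0405), (0.6761, nan), (0.6811, nan), (0.6861, nan), (0.6911, nan), (0.6961, nan), (0.7011, nan), (0.7061, nan), (0.7111, nan), (0.7161, nan), (0.7211, nan), (0.7261, nan), (0.7311, nan), (0.7361, nan), (0.7411, nan), (0.7461, nan), (0.7511, nan), (0.7561, nan), (0.7611, nan), (0.7661, 0.0251), (0.7711, nan), (0.7761, nan), (0.7811, nan), (0.7861, nan), (0.7911, nan)]
front 584 along [0.1932 0.1943 0.2018] lat [0.6334 0.6516 0.6708] z [0.0084 0.0393]
  V profile [(0.6324, 0.0379), (0.6374, 0.0215), (0.6424, 0.0224), (0.6474, 0.0236), (0.6524, 0.0214), (0.6574, 0.0234), (0.6624, 0.0264), (0.6674, 0.0213), (0.6724, 0.0392)]
plate ((662.3582153320312, 37.139137268066406), (54.09123229980469, 150.8902587890625), 13.635469436645508) z 0.007189775586196062
axis pt [0.6622 0.0281] dir [-0.2741  0.9617] -164.0902980021718 w 0.04005229034126081
tube tilt 3.4636224088588365 tail s 0.04359121576567158 tcp s 0.15814444411061146 ztop at tcp 0.18581047121162278 tcp z 0.13688820867470156
tube lat slope deg 0.5849596022181273 lat at tcp 0.5631465515157456 tcp lat 0.5619407538696202 w [0.0291 0.0291 0.0282 0.0284 0.0286 0.0287 0.0285 0.0287 0.0283 0.0284]
  return _methods._mean(a, axis=axis, dtype=dtype,
  ret = ret.dtype.type(ret / rcount)
```

```bash
python3 - <<'E'
from h import *
np.set_printoptions(precision=4,suppress=True)
d=load("w5");p=load("w5p");P,R=p["P"],p["R"];X,W=wpts(d,P,R);v=np.arange(480)[:,None]+np.zeros((1,640))
m=(abs(W[...,1])<.004)&(X[...,2]>.13)&(X[...,2]<.18)&(v<290);q=W[m];w=X[m]
for xx in np.arange(.02,.13,.01):
    t=abs(q[:,0]-xx)<.004;print(round(xx,2),np.median(q[t],0) if t.any() else 0,np.median(w[t],0) if t.any() else 0)
E
```

```text
0.02 [ 0.0231  0.0002 -0.0276] [ 0.5787 -0.0065  0.1671]
0.03 [ 0.03    0.     -0.0269] [0.577  0.0002 0.1672]
0.04 [ 0.0401 -0.0002 -0.0257] [0.5747 0.0101 0.1671]
0.05 [ 0.0501 -0.0002 -0.0243] [0.5725 0.02   0.167 ]
0.06 [ 0.0601 -0.0001 -0.0231] [0.5702 0.0297 0.1669]
0.07 [ 0.0701  0.0002 -0.0219] [0.568  0.0395 0.1669]
0.08 [ 0.0799  0.0002 -0.0206] [0.5658 0.0493 0.1668]
0.09 [ 0.0899 -0.0001 -0.0193] [0.5635 0.059  0.1667]
0.1 [ 0.0999 -0.0002 -0.0181] [0.5611 0.0689 0.1666]
0.11 [ 0.1101 -0.0002 -0.0171] [0.5587 0.0788 0.1669]
0.12 [ 0.1179 -0.0002 -0.0164] [0.5569 0.0865 0.1671]
```

The wrist view shows the rest with its V notch at (436,132), and the tube held level along column 318. The measured rest centre is (0.665, 0.021), so the tube needs 8.9 cm sideways.

Request:
{"api": "carry_out", "payload": {
  "deltas": [
    [[0,1.8,0],[0,0,0.3]],
    [[0,4.8,0],[0,0,0.4]],
    [[0,7.6,0],[0,0,0.4]],
    [[0,8.9,0],[0,0,0.4]],
    [[0,8.9,0],[0,0,0.4]]
  ]
}}

```text
time_s: 6.95
tool_pos: [0.6697, -0.0018, 0.1361]
ee_rot: [[-0.223, 0.975, -0.024], [0.967, 0.224, 0.118], [0.12, 0.003, -0.993]]
ft_force: [0.3, -0.7, -3.0]
grip_width: 0.0294
```

Request:
{"api": "carry_out", "payload": {
  "deltas": [
    [[-0.24,0,2],[0,0,0]],
    [[-0.6,0,5],[0,0,0]],
    [[-0.9,0,7.5],[0,0,0]],
    [[-1.13,0,9.5],[0,0,0]],
    [[-1.13,0,9.5],[0,0,0]]
  ]
}}

```text
time_s: 7.45
tool_pos: [0.6635, -0.0019, 0.0369]
ee_rot: [[-0.22, 0.975, -0.036], [0.968, 0.222, 0.12], [0.125, -0.008, -0.992]]
ft_force: [-0.4, 0.4, -2.4]
grip_width: 0.0287
```

```bash
python3 go.py; python3 - <<'E'
from h import *
from station import bot,eyes
s=bot.observe();P=s["tool_pos"];R=s["ee_rot"]
d=eyes.grab_frame("wrist");np.savez("pics/w6.npz",**d);np.savez("pics/w6p.npz",P=P,R=R)
e=eyes.grab_frame("scene")
np.set_printoptions(precision=4,suppress=True)
X,W=wpts(d,P,R);m=(abs(W[...,1])<.004)&(W[...,2]<.0)&(W[...,0]>.03)&(W[...,0]<.12)&(X[...,2]<.09);q=X[m]
s_=q[:,:2]@[.2284,-.9736];print("tube top z",np.median(q[:,2]),"slope deg",np.degrees(np.polyfit(s_,q[:,2],1)[0]),"tail s",s_.min())
H=hsv(d);bl=(H[...,0]>100)&(H[...,0]<125)&(H[...,1]>130)&(X[...,2]<.06);b=X[bl][:,:2]@[.9736,.2284];print("blue lat",np.percentile(b,[1,99]))
f=d["frame"][20:320,180:480,::-1];g=e["frame"][150:330,300:480,::-1]
cv2.imwrite("pics/w6.png",np.hstack([cv2.resize(f,(400,400)),cv2.resize(g,(400,400))]))
E
```

```text
t 7.45 pos [ 0.664 -0.002  0.037] yaw 12.85 F [-0.441  0.439 -2.353] M [-0.224  0.002 -0.041] w 0.02870043504760817 zax [-0.036  0.12  -0.992] J [-12.725  47.214  81.405   7.636  55.156 -30.121]
tube top z 0.06730161933221913 slope deg -0.0961755557965063 tail s 0.03626231493585298
blue lat [0.6632 0.6786]
```

View pics/w6.png

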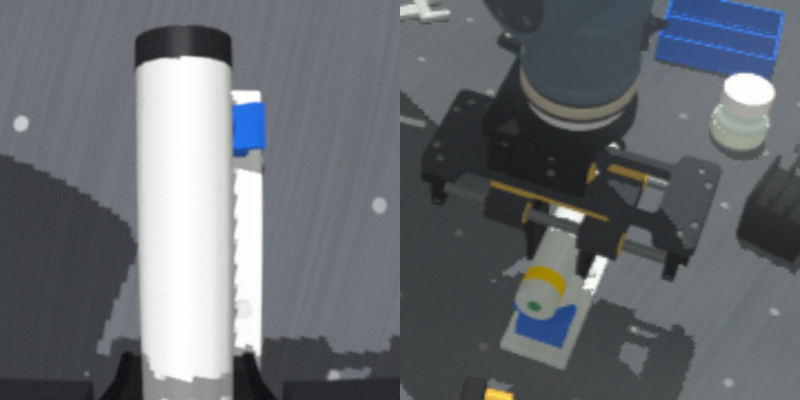

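Request:
{"api": "carry_out", "payload": {
  "deltas": [
    [[0,0,0],[0,0,0]],
    [[0,0,0],[0,0,0]],
    [[0,0,0],[0,0,0]],
    [[0,0,0],[0,0,0]],
    [[0,0,0],[0,0,0]]
  ]
}}

```text
time_s: 8.05
tool_pos: [0.6676, -0.0032, 0.0402]
ee_rot: [[-0.22, 0.975, -0.027], [0.968, 0.221, 0.119], [0.122, -0.0, -0.993]]
ft_force: [0.2, 0.0, -1.8]
grip_width: 0.0292
```

```bash
cat > m.py <<'E'
from h import *
from station import bot,eyes
s=bot.observe();P=s["tool_pos"];R=s["ee_rot"];print("t",s["time_s"],"F",s["ft_force"],"w",s["grip_width"],"zax",R[:,2])
d=eyes.grab_frame("wrist");np.savez("pics/wl.npz",**d);np.savez("pics/wlp.npz",P=P,R=R)
np.set_printoptions(precision=4,suppress=True)
n=np.array([.2284,-.9736]);l=np.array([.9736,.2284])
X,W=wpts(d,P,R);H=hsv(d);Z=X[...,2]
bl=(H[...,0]>100)&(H[...,0]<125)&(H[...,1]>130)&(Z<.06)&(Z>.01);k=(abs(X[...,:2]@n-.065)<.02);q=X[bl&k];b=q[:,:2]@l
print("tcp lat",P[:2]@l,"s",P[:2]@n,"z",P[2]);print("blue lat",np.percentile(b,[1,99]),"s",np.percentile(q[:,:2]@n,[1,99]),"z",np.percentile(q[:,2],[1,99]))
t=(H[...,1]<60)&(H[...,2]>120)&(W[...,0]>.03)&(W[...,0]<.11)&(abs(W[...,1])<.03)&(Z>.04)&(Z<.08+max(0,P[2]-.03))
q=X[t];bb=q[:,:2]@l;ss=q[:,:2]@n
for c in (.06,.08,.1,.12):
    i=abs(ss-c)<.004
    if i.sum()>20: print("tube s",c,"lat",np.percentile(bb[i],[1,99]),"top z",np.percentile(q[i,2],98))
E
python3 m.py
```

```text
t 8.05 F [ 0.20790392  0.00987053 -1.80999892] w 0.029241203538707006 zax [-0.02730308  0.11854547 -0.99257318]
tcp lat 0.6492125013070295 s 0.155584160769026 z 0.0402461533554032
blue lat [0.6299 0.6735] s [0.0545 0.07  ] z [0.0353 0.0423]
tube s 0.06 lat [0.636  0.6639] top z 0.07129940314360884
tube s 0.08 lat [0.6358 0.6641] top z 0.07137102249190543
tube s 0.1 lat [0.6361 0.6644] top z 0.07140931516759391
tube s 0.12 lat [0.6361 0.6645] top z 0.07155935972371211
```

Request:
{"api": "carry_out", "payload": {
  "deltas": [
    [[0,0.17,0],[0,0,0]],
    [[-0.04,0.17,0.3],[0,0,0]],
    [[-0.07,0.17,0.6],[0,0,0]],
    [[-0.11,0.17,0.9],[0,0,0]],
    [[-0.12,0.17,1.0],[0,0,0]]
  ]
}}

```text
time_s: 8.6
tool_pos: [0.6686, -0.0026, 0.029]
ee_rot: [[-0.219, 0.975, -0.029], [0.968, 0.221, 0.119], [0.122, -0.002, -0.992]]
ft_force: [0.2, -0.4, -2.6]
grip_width: 0.0293
```

```bash
python3 m.py
```

```text
t 8.6 F [ 0.23558886 -0.42560327 -2.6026555 ] w 0.029310335985117696 zax [-0.02902422  0.11891884 -0.99247967]
tcp lat 0.6503403867887018 s 0.15527985883738277 z 0.02904942796271912
blue lat [0.6298 0.6735] s [0.0544 0.07  ] z [0.0364 0.0422]
tube s 0.06 lat [0.6372 0.665 ] top z 0.060120554939276365
tube s 0.08 lat [0.637  0.6652] top z 0.06023785507641376
tube s 0.1 lat [0.6373 0.6655] top z 0.060328766514881664
tube s 0.12 lat [0.6372 0.6657] top z 0.06044050730491937
```

Request:
{"api": "carry_out", "payload": {
  "deltas": [
    [[0,0.03,0.05],[0,0,0]],
    [[-0.01,0.05,0.1],[0,0,0]],
    [[-0.02,0.05,0.15],[0,0,0]],
    [[-0.02,0.05,0.2],[0,0,0]],
    [[-0.02,0.05,0.2],[0,0,0]]
  ]
}}

```text
time_s: 9.15
tool_pos: [0.6697, -0.0026, 0.0285]
ee_rot: [[-0.22, 0.975, -0.027], [0.968, 0.221, 0.119], [0.122, -0.001, -0.993]]
ft_force: [-0.7, -1.0, 1.7]
grip_width: 0.029
```

```bash
python3 m.py
```

```text
t 9.15 F [-0.69553193 -1.0110435   1.7387881 ] w 0.028993029184216274 zax [-0.02747686  0.11855941 -0.99256672]
tcp lat 0.6513709739674012 s 0.15552703555940914 z 0.028474203562887972
blue lat [0.6295 0.6734] s [0.0544 0.07  ] z [0.037  0.0426]
tube s 0.06 lat [0.6382 0.666 ] top z 0.06000879012043737
tube s 0.08 lat [0.638  0.6662] top z 0.059997316687698886
tube s 0.1 lat [0.6382 0.6665] top z 0.0598810480881736
tube s 0.12 lat [0.6383 0.6666] top z 0.05985807117202793
```

Request:
{"api": "carry_out", "payload": {
  "deltas": [
    [[0,0,0],[0,0,0]],
    [[0,0,0],[0,0,0]],
    [[0,0,0],[0,0,0]],
    [[0,0,0],[0,0,0]],
    [[0,0,0],[0,0,0]]
  ],
  "gripper": 100
}}

```text
time_s: 9.7
tool_pos: [0.6696, -0.0025, 0.0277]
ee_rot: [[-0.219, 0.975, -0.028], [0.968, 0.221, 0.119], [0.122, -0.001, -0.993]]
ft_force: [0.3, -0.2, -1.0]
grip_width: 0.0615
```

Request:
{"api": "carry_out", "payload": {
  "deltas": [
    [[0,0,0],[0,0,0]],
    [[0,0,0],[0,0,0]],
    [[0,0,0],[0,0,0]],
    [[0,0,0],[0,0,0]],
    [[0,0,0],[0,0,0]]
  ]
}}

```text
time_s: 10.2
tool_pos: [0.6695, -0.0026, 0.0278]
ee_rot: [[-0.219, 0.975, -0.028], [0.968, 0.221, 0.119], [0.122, -0.001, -0.993]]
ft_force: [0.1, 0.4, 0.2]
grip_width: 0.0866
```

```bash
python3 m.py; python3 go.py .6557 .0596 .027 13.3
```

```text
t 10.2 F [0.0972964  0.42034219 0.20537363] w 0.08655664794762263 zax [-0.02783523  0.11867642 -0.99254275]
tcp lat 0.6512703925329595 s 0.15542300891757965 z 0.027790558175266558
blue lat [0.6296 0.6733] s [0.0544 0.07  ] z [0.037  0.0421]
tube s 0.06 lat [0.6377 0.6655] top z 0.0595799309581083
tube s 0.08 lat [0.6375 0.6661] top z 0.05954145607092788
tube s 0.1 lat [0.6377 0.6659] top z 0.05961982121868714
tube s 0.12 lat [0.6377 0.666 ] top z 0.05949562598576428
t 10.25 pos [ 0.67  -0.003  0.028] yaw 12.78 F [-0.048  0.429 -0.432] M [-0.114  0.014 -0.022] w 0.08683278764454389 zax [-0.028  0.119 -0.993] J [-12.682  48.145  80.948   7.77   54.223 -30.193]
shift cm [6.368 0.023 0.081] turn z -0.5161800324128549
```

Request:
{"api": "carry_out", "payload": {
  "deltas": [
    [[1.2,0,0.15],[0,-1.5,-0.1]],
    [[3,0,0.37],[0,-3,-0.2]],
    [[5,0,0.62],[0,-5,-0.4]],
    [[6.3,0,0.8],[0,-7,-0.5]],
    [[6.3,0,0.8],[0,-7,-0.5]]
  ]
}}

```text
time_s: 10.75
tool_pos: [0.6542, 0.0622, 0.0275]
ee_rot: [[-0.233, 0.972, -0.002], [0.972, 0.233, 0.0], [0.001, -0.002, -1.0]]
ft_force: [-0.1, 0.6, 0.4]
grip_width: 0.087
```

Request:
{"api": "carry_out", "payload": {
  "deltas": [
    [[0,0,0],[0,0,0]],
    [[0,0,0],[0,0,0]],
    [[0,0,0],[0,0,0]],
    [[0,0,0],[0,0,0]],
    [[0,0,0],[0,0,0]]
  ]
}}

```text
time_s: 11.25
tool_pos: [0.6556, 0.0585, 0.0275]
ee_rot: [[-0.229, 0.974, -0.0], [0.974, 0.229, 0.0], [0.0, -0.0, -1.0]]
ft_force: [0.1, -0.0, 0.3]
grip_width: 0.0871
```

```bash
python3 go.py .6557 .0596 .0265 13.3; sed -i 's/>.03)&(W\[...,0\]<.11)/>.01)\&(W[...,0]<.11)/' m.py; python3 m.py
```

```text
t 11.25 pos [0.656 0.059 0.027] yaw 13.21 F [ 0.075 -0.035  0.309] M [-0.094  0.041 -0.042] w 0.08710158238343906 zax [-0.  0. -1.] J [ -4.605  46.831  84.283  -0.001  48.904 -17.818]
shift cm [0.101 0.029 0.098] turn z -0.08583744130019788
t 11.25 F [ 0.07491619 -0.03509244  0.30922243] w 0.08710158238343906 zax [-3.23124052e-04  1.05592303e-05 -9.99999948e-01]
tcp lat 0.6517117026373027 s 0.0927462668846601 z 0.027484545513884767
blue lat [0.6296 0.6733] s [0.0535 0.0693] z [0.0353 0.0422]
tube s 0.06 lat [0.6377 0.6656] top z 0.05948856935219985
tube s 0.08 lat [0.6375 0.6662] top z 0.059494028542881626
```

Request:
{"api": "carry_out", "payload": {
  "deltas": [
    [[0,0,0.1],[0,0,0]],
    [[0,0,0.1],[0,0,0]],
    [[0,0,0.1],[0,0,0]],
    [[0,0,0.1],[0,0,0]],
    [[0,0,0.1],[0,0,0]]
  ],
  "gripper": 0
}}

```text
time_s: 11.8
tool_pos: [0.6555, 0.0594, 0.0265]
ee_rot: [[-0.23, 0.973, -0.0], [0.973, 0.23, -0.0], [-0.0, -0.0, -1.0]]
ft_force: [-0.9, 0.9, 0.2]
grip_width: 0.055
```

Request:
{"api": "carry_out", "payload": {
  "deltas": [
    [[0,0,0],[0,0,0]],
    [[0,0,0],[0,0,0]],
    [[0,0,0],[0,0,0]],
    [[0,0,0],[0,0,0]],
    [[0,0,0],[0,0,0]]
  ]
}}

```text
time_s: 12.3
tool_pos: [0.6544, 0.0592, 0.0264]
ee_rot: [[-0.23, 0.973, -0.003], [0.973, 0.23, -0.0], [0.0, -0.003, -1.0]]
ft_force: [-3.9, -1.0, 2.2]
grip_width: 0.0291
```

Request:
{"api": "carry_out", "payload": {
  "deltas": [
    [[0,0,0],[0,0,0]],
    [[0,0,0],[0,0,0]],
    [[0,0,0],[0,0,0]],
    [[0,0,0],[0,0,0]],
    [[0,0,0],[0,0,0]]
  ]
}}

```text
time_s: 12.8
tool_pos: [0.6544, 0.0592, 0.0265]
ee_rot: [[-0.23, 0.973, -0.003], [0.973, 0.23, -0.0], [0.0, -0.003, -1.0]]
ft_force: [-4.7, -2.2, 4.5]
grip_width: 0.0291
```

Request:
{"api": "carry_out", "payload": {
  "deltas": [
    [[0,0,-1],[0,0,0]],
    [[0,0,-3],[0,0,0]],
    [[0,0,-6],[0,0,0]],
    [[0,0,-9],[0,0,0]],
    [[0,0,-11],[0,0,0]]
  ]
}}

```text
time_s: 13.3
tool_pos: [0.6581, 0.0598, 0.1393]
ee_rot: [[-0.229, 0.973, 0.006], [0.973, 0.229, 0.001], [-0.001, 0.006, -1.0]]
ft_force: [0.6, -0.4, -2.0]
grip_width: 0.0296
```

```bash
cat > tube.py <<'E'
from h import *
from station import bot,eyes
s=bot.observe();P=s["tool_pos"];R=s["ee_rot"];np.set_printoptions(precision=4,suppress=True)
print("t",s["time_s"],"P",P,"F",s["ft_force"],"w",s["grip_width"],"yaw",np.degrees(np.arctan2(R[1,1],R[0,1])))
d=eyes.grab_frame("wrist");np.savez("pics/wt.npz",**d);np.savez("pics/wtp.npz",P=P,R=R)
X,W=wpts(d,P,R);v=np.arange(480)[:,None]+np.zeros((1,640))
m=(abs(W[...,1])<.004)&(W[...,2]<.01)&(W[...,2]>-.05)&(W[...,0]>.008)&(W[...,0]<.14)&(d["range_z"]>0)&(v<300);q=W[m]
for x in np.arange(.01,.12,.01):
    t=abs(q[:,0]-x)<.003
    if t.sum()>5: print(round(x,3),np.median(q[t,2]).round(4),end="; ")
print("tail x",q[:,0].max())
m=(abs(W[...,1])<.03)&(W[...,2]<.0)&(W[...,2]>-.05)&(W[...,0]>.015)&(W[...,0]<.14)&(v<300)
for x in (.02,.03,.04):
    t=m&(abs(W[...,0]-x)<.003);
    if t.any(): print("ytool",np.percentile(W[t][:,1],[1,99]))
E
python3 tube.py
```

```text
t 13.3 P [0.6581 0.0598 0.1393] F [ 0.587  -0.3818 -2.0361] w 0.029620767293530054 yaw 13.24859302241699
0.02 -0.0322; 0.03 -0.0325; 0.04 -0.0326; 0.05 -0.0333; tail x 0.05439094489213983
ytool [-0.0131  0.0154]
ytool [-0.0131  0.0152]
ytool [-0.0131  0.015 ]
```

Request:
{"api": "carry_out", "payload": {
  "deltas": [
    [[-2,-1.1,-0.4],[0,0,2]],
    [[-5,-2.7,-0.8],[0,0,4.5]],
    [[-8.5,-4.6,-1.2],[0,0,7]],
    [[-12,-6.5,-1.6],[0,0,9.5]],
    [[-15.5,-8.4,-2],[0,0,12.2]]
  ]
}}

```text
time_s: 13.85
tool_pos: [0.6099, -0.1119, 0.1563]
ee_rot: [[-0.017, 1.0, 0.002], [1.0, 0.017, 0.0], [0.0, 0.002, -1.0]]
ft_force: [0.6, -1.0, -2.8]
grip_width: 0.0293
```

```bash
python3 go.py .58 -.22 .16 1.0
```

```text
t 13.85 pos [ 0.61  -0.112  0.156] yaw 0.97 F [ 0.622 -1.033 -2.795] M [0.031 0.033 0.018] w 0.029265202734607042 zax [ 0.002  0.    -1.   ] J [-20.732  34.278  86.474   0.053  59.149 -21.73 ]
shift cm [-10.759  -3.168  -0.373] turn z -0.029407159015296003
```

Include the 2° nose-up correction about tool y.

Request:
{"api": "carry_out", "payload": {
  "deltas": [
    [[-2.5,-0.7,-0.2],[0,-0.5,0]],
    [[-6,-1.7,-0.3],[0,-1,0]],
    [[-9.3,-2.7,-0.3],[0,-1.8,0]],
    [[-10.8,-3.2,-0.3],[0,-1.8,0]],
    [[-10.8,-3.2,-0.3],[0,-1.8,0]]
  ]
}}

```text
time_s: 14.35
tool_pos: [0.5795, -0.2213, 0.1592]
ee_rot: [[-0.015, 1.0, 0.001], [0.999, 0.015, -0.031], [-0.031, 0.001, -1.0]]
ft_force: [-0.4, 0.2, -2.6]
grip_width: 0.0293
```

Request:
{"api": "carry_out", "payload": {
  "deltas": [
    [[0,0,0],[0,0,0]],
    [[0,0,0],[0,0,0]],
    [[0,0,0],[0,0,0]],
    [[0,0,0],[0,0,0]],
    [[0,0,0],[0,0,0]]
  ]
}}

```text
time_s: 14.85
tool_pos: [0.5797, -0.2186, 0.1596]
ee_rot: [[-0.02, 1.0, 0.0], [0.999, 0.02, -0.031], [-0.031, -0.0, -1.0]]
ft_force: [-1.2, 0.2, -2.5]
grip_width: 0.0292
```

```bash
python3 tube.py; python3 - <<'E'
from h import *
from station import eyes
d=load("wt");e=eyes.grab_frame("top");np.savez("pics/top2.npz",**e)
f=d["frame"][:,:,::-1];g=e["frame"][180:360,360:560,::-1]
cv2.imwrite("pics/w7.png",np.hstack([cv2.resize(f,(480,360)),cv2.resize(g,(320,288))[:360] if 0 else cv2.copyMakeBorder(cv2.resize(g,(320,288)),0,72,0,0,0)]))
E
```

```text
t 14.85 P [ 0.5797 -0.2186  0.1596] F [-1.1608  0.2119 -2.5002] w 0.02923428213919901 yaw 1.1421949261415574
0.02 -0.0323; 0.03 -0.0326; 0.04 -0.0327; 0.05 -0.0333; tail x 0.05465707640467256
ytool [-0.0133  0.0153]
ytool [-0.0133  0.0149]
ytool [-0.0134  0.0148]
```

View pics/w7.png

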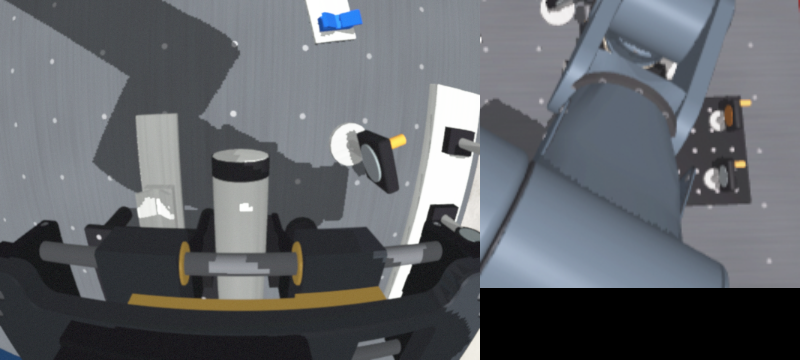

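The wrist view shows the launcher plate from (157,115) and the V start at (157,187), both in the left panel. The tube is at (240,200). The top view is blocked by the arm.

```bash
python3 - <<'E'
from h import *
np.set_printoptions(precision=4,suppress=True)
d=load("wt");p=load("wtp");P,R=p["P"],p["R"];X,W=wpts(d,P,R);H=hsv(d);Z=X[...,2]
v,u=np.mgrid[:480,:640]
r=(u>150)&(u<275)&(v>140)&(v<300)&(H[...,1]<60)
# plate edges by row, z=.008
E=[]
for row in range(165,240,8):
    k=np.nonzero((H[row,150:270,2]>125)&(abs(Z[row,150:270]-.008)<.008))[0]+150
    L,Q=wray(d,P,R,k.min()-.5,row,.008),wray(d,P,R,k.max()+.5,row,.008);E.append([*(L+Q)[:2]/2,np.linalg.norm(L-Q)]);
E=np.array(E);print(E);f=np.polyfit(E[:,1],E[:,0],1);print("plate x(y)",f,"deg",np.degrees(np.arctan(-f[0])))
k=r&(H[...,2]>125)&(abs(Z-.008)<.006);print("plate y far end",np.percentile(X[k][:,1],[0.5,99.5]),"z",np.median(X[k][:,2]))
q=X[r&(Z>.018)&(Z<.06)];print("V y",np.percentile(q[:,1],[1,50,99]),"x",np.percentile(q[:,0],[1,99]))
for y in (-.25,-.256,-.262):
    t=abs(q[:,1]-y)<.003;w=q[t];print(y,[(round(float(x),4),round(float(np.median(w[abs(w[:,0]-x)<.0013,2])),4)) for x in np.arange(.454,.506,.003) if (abs(w[:,0]-x)<.0013).sum()>2])
# tube now
t=(H[...,1]<60)&(abs(W[...,1])<.03)&(W[...,0]>.015)&(W[...,0]<.05)&(W[...,2]<0)&(W[...,2]>-.05)
q=X[t];print("tube x ext",[(c,np.percentile(q[abs(q[:,1]-c)<.003][:,0],[1,99])) for c in (-.2,-.19,-.18,-.172)])
E
```

```text
[[ 0.4825 -0.1694  0.0513]
 [ 0.4827 -0.1765  0.0506]
 [ 0.4833 -0.1836  0.0507]
 [ 0.4829 -0.1907  0.051 ]
 [ 0.4835 -0.1979  0.0512]
 [ 0.4835 -0.2052  0.0506]
 [ 0.4831 -0.2125  0.0509]
 [ 0.4835 -0.2199  0.0512]
 [ 0.4835 -0.2274  0.0505]
 [ 0.4839 -0.235   0.0508]]
plate x(y) [-0.0161  0.48  ] deg 0.9210320581721141
plate y far end [-0.295  -0.1589] z 0.007408695698315912
V y [-0.2895 -0.2645 -0.2431] x [0.4265 0.5338]
-0.25 [(0.463, 0.0405), (0.466, 0.0395), (0.469, 0.0371), (0.472, 0.034), (0.475, 0.0311), (0.478, 0.0276), (0.481, 0.0224), (0.484, 0.0222), (0.487, 0.0267), (0.49, 0.0302), (0.493, 0.0329), (0.496, 0.0357), (0.499, 0.0385), (0.502, 0.0405), (0.505, 0.0385)]
-0.256 [(0.463, 0.0392), (0.466, 0.0397), (0.469, 0.0369), (0.472, 0.0342), (0.475, 0.0308), (0.478, 0.0277), (0.481, 0.0222), (0.484, 0.0221), (0.487, 0.0272), (0.49, 0.0298), (0.493, 0.0332), (0.496, 0.0362), (0.499, 0.0396), (0.502, 0.0403), (0.505, 0.0388)]
-0.262 [(0.463, 0.0392), (0.466, 0.0399), (0.469, 0.0369), (0.472, 0.0338), (0.475, 0.0311), (0.478, 0.0282), (0.481, 0.0226), (0.484, 0.0218), (0.487, 0.0269), (0.49, 0.0301), (0.493, 0.0331), (0.496, 0.0362), (0.499, 0.0396), (0.502, 0.0403), (0.505, 0.0385)]
tube x ext [(-0.2, array([0.5661, 0.5946])), (-0.19, array([0.5658, 0.5941])), (-0.18, array([0.5658, 0.5938])), (-0.172, array([0.5653, 0.5942]))]
```

Request:
{"api": "carry_out", "payload": {
  "deltas": [
    [[1.6,-1.4,-0.05],[0,0,0]],
    [[4.6,-4.1,-0.14],[0,0,0.1]],
    [[7.6,-6.8,-0.23],[0,0,0.2]],
    [[10,-9,-0.3],[0,0,0.2]],
    [[10.85,-9.7,-0.33],[0,0,0.2]]
  ]
}}

```text
time_s: 15.45
tool_pos: [0.4767, -0.1097, 0.1593]
ee_rot: [[-0.017, 1.0, -0.004], [0.999, 0.017, -0.029], [-0.029, -0.005, -1.0]]
ft_force: [-0.2, -0.1, -2.9]
grip_width: 0.0293
```

Request:
{"api": "carry_out", "payload": {
  "deltas": [
    [[0.06,0,2],[0,0,0]],
    [[0.16,0,5],[0,0,0]],
    [[0.25,0,8],[0,0,0]],
    [[0.31,0,10],[0,0,0]],
    [[0.34,0,11],[0,0,0]]
  ]
}}

```text
time_s: 15.95
tool_pos: [0.4808, -0.1132, 0.0479]
ee_rot: [[-0.015, 1.0, -0.0], [0.999, 0.015, -0.031], [-0.031, -0.001, -1.0]]
ft_force: [-0.2, -0.3, -2.3]
grip_width: 0.0295
```

Request:
{"api": "carry_out", "payload": {
  "deltas": [
    [[0,0,0],[0,0,0]],
    [[0,0,0],[0,0,0]],
    [[0,0,0],[0,0,0]],
    [[0,0,0],[0,0,0]],
    [[0,0,0],[0,0,0]]
  ]
}}

```text
time_s: 16.45
tool_pos: [0.4809, -0.1129, 0.0502]
ee_rot: [[-0.015, 1.0, 0.002], [0.999, 0.015, -0.032], [-0.032, 0.001, -0.999]]
ft_force: [-0.5, 0.1, -2.2]
grip_width: 0.0293
```

```bash
python3 go.py .4806 -.112 .030 .95; python3 tube.py; python3 - <<'E'
from h import *
from station import eyes
np.set_printoptions(precision=4,suppress=True)
e=eyes.grab_frame("scene");np.savez("pics/s8.npz",**e);X=xyz(e);H=hsv(e)
y=(H[...,0]>20)&(H[...,0]<35)&(H[...,1]>100)&(X[...,2]>.025)&(X[...,1]<-.1);y[:200]=0
p=X[y];print("band",len(p),np.median(p,0),np.percentile(p[:,2],98))
g=e["frame"][180:420,20:340,::-1];cv2.imwrite("pics/s8.png",cv2.resize(g,(800,600)))
E
```

```text
t 16.45 pos [ 0.481 -0.113  0.05 ] yaw 0.89 F [-0.488  0.113 -2.216] M [0.032 0.041 0.028] w 0.029330158153104333 zax [ 0.002 -0.032 -0.999] J [-25.172  36.976 108.959  -2.97   33.217 -23.585]
shift cm [ 0.094 -0.028  2.025] turn z -0.06346449899166107
t 16.45 P [ 0.4809 -0.1129  0.0502] F [-0.4883  0.1135 -2.2158] w 0.029330158153104333 yaw 0.8865355010083389
0.02 -0.0324; 0.03 -0.0326; 0.04 -0.0326; 0.05 -0.0334; tail x 0.054792010207922
ytool [-0.0133  0.0152]
ytool [-0.0133  0.0149]
ytool [-0.0134  0.0149]
band 442 [ 0.4916 -0.2162  0.1375] 0.15761390333154984
```

View pics/s8.png

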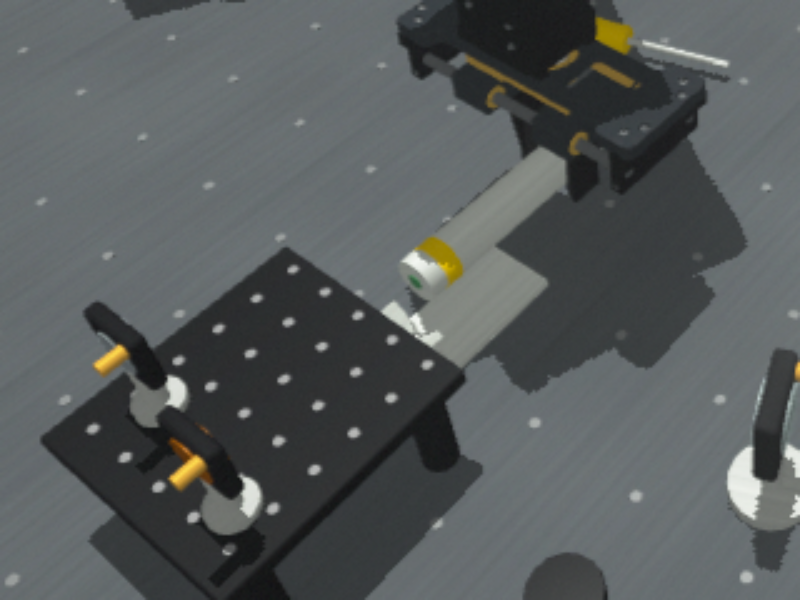

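```bash
python3 - <<'E'
from h import *
np.set_printoptions(precision=4,suppress=True)
e=load("s8");X=xyz(e);v,u=np.mgrid[:480,:640]
r=(u>170)&(u<250)&(v>235)&(v<305)
q=X[r&(X[...,2]>.05)&(X[...,2]<.1)]
for y in np.arange(-.235,-.125,.01):
    t=q[abs(q[:,1]-y)<.004]
    if len(t)>10: i=t[:,2]>np.percentile(t[:,2],85);print(round(y,3),"ridge z",np.percentile(t[:,2],95),"x",np.median(t[i,0]),len(t))
T=X[(v>210)&(v<420)&(u>20)&(u<300)&(X[...,2]<.02)&(X[...,2]>-.01)]
T=T[(T[:,1]>-.3)&(T[:,1]<-.05)&((T[:,0]<.44)&(T[:,0]>.38)|(T[:,0]>.53)&(T[:,0]<.6))];A=np.c_[T[:,:2],np.ones(len(T))];print("table plane",np.linalg.lstsq(A,T[:,2],rcond=None)[0],len(T), "z at (.48,-.18)",np.linalg.lstsq(A,T[:,2],rcond=None)[0]@[.48,-.18,1])
E
```

```text
-0.235 ridge z 0.08517342263007162 x 0.4832150141345497 129
-0.225 ridge z 0.08532714610430998 x 0.48192458596699883 114
-0.215 ridge z 0.0854704946336005 x 0.48158580399352674 98
-0.205 ridge z 0.08453826046115231 x 0.4850240728656515 101
-0.195 ridge z 0.08481598436755525 x 0.4841370566760471 94
-0.185 ridge z 0.08401950874313614 x 0.4830914801840862 95
-0.175 ridge z 0.08416329916824221 x 0.4821823190197313 89
-0.165 ridge z 0.08351573171419649 x 0.48181245286408697 92
-0.155 ridge z 0.08349224532930796 x 0.4817622240040087 83
-0.145 ridge z 0.08367881189475225 x 0.482579068834938 82
-0.135 ridge z 0.08333319302813705 x 0.48174100264457037 84
table plane [-0.0004 -0.0052 -0.0013] 6767 z at (.48,-.18) -0.0005348926309075899
```

Request:
{"api": "carry_out", "payload": {
  "deltas": [
    [[0,0,0.4],[0,0.3,0]],
    [[0.03,0,0.9],[0,0.6,0]],
    [[0.04,0,1.4],[0,0.8,0]],
    [[0.06,0,1.9],[0,0.8,0]],
    [[0.06,0,1.95],[0,0.8,0]]
  ]
}}

```text
time_s: 17.05
tool_pos: [0.4798, -0.1126, 0.029]
ee_rot: [[-0.015, 1.0, -0.002], [1.0, 0.015, -0.017], [-0.017, -0.002, -1.0]]
ft_force: [-0.8, 0.2, -2.5]
grip_width: 0.0295
```

Request:
{"api": "carry_out", "payload": {
  "deltas": [
    [[0,0,0],[0,0,0]],
    [[0,0,0],[0,0,0]],
    [[0,0,0],[0,0,0]],
    [[0,0,0],[0,0,0]],
    [[0,0,0],[0,0,0]]
  ]
}}

```text
time_s: 17.55
tool_pos: [0.4805, -0.1128, 0.0301]
ee_rot: [[-0.015, 1.0, 0.0], [1.0, 0.015, -0.018], [-0.018, 0.0, -1.0]]
ft_force: [-0.6, -0.9, -3.7]
grip_width: 0.0292
```

```bash
python3 go.py .4825 -.212 .030 .95; python3 - <<'E'
from h import *
from station import eyes
np.set_printoptions(precision=4,suppress=True)
e=eyes.grab_frame("scene");X=xyz(e);v,u=np.mgrid[:480,:640]
r=(u>165)&(u<255)&(v>235)&(v<325)
q=X[r&(X[...,2]>.05)&(X[...,2]<.075)&(abs(X[...,0]-.483)<.02)]
for y in np.arange(-.235,-.125,.02):
    t=q[abs(q[:,1]-y)<.004]
    if len(t)>10: print(round(y,3),"ridge z",np.percentile(t[:,2],95),len(t))
E
```

```text
t 17.55 pos [ 0.48  -0.113  0.03 ] yaw 0.89 F [-0.635 -0.862 -3.67 ] M [ 0.041  0.07  -0.007] w 0.02915868887663402 zax [ 0.    -0.018 -1.   ] J [-25.631  39.307 109.239  -1.755  31.009 -25.017]
shift cm [-9.926  0.048  0.007] turn z -0.06360154972507137
-0.235 ridge z 0.06362462620953266 90
-0.215 ridge z 0.06381038383466528 87
-0.195 ridge z 0.06326010507319585 80
-0.175 ridge z 0.06348501548077337 82
-0.155 ridge z 0.06347858446115483 75
-0.135 ridge z 0.063150960784185 76
```

Request:
{"api": "carry_out", "payload": {
  "deltas": [
    [[-1,0,0.02],[0,0,0]],
    [[-3,0,0.05],[0,0,0]],
    [[-5,0.02,0.09],[0,0,0]],
    [[-7,0.03,0.13],[0,0,0]],
    [[-8.5,0.03,0.15],[0,0,0]]
  ]
}}

```text
time_s: 18.1
tool_pos: [0.4823, -0.1998, 0.03]
ee_rot: [[-0.015, 1.0, 0.001], [1.0, 0.015, -0.018], [-0.018, 0.001, -1.0]]
ft_force: [-0.3, -0.8, -2.2]
grip_width: 0.0296
```

Request:
{"api": "carry_out", "payload": {
  "deltas": [
    [[-0.5,0,0.01],[0,0,0]],
    [[-0.9,0,0.02],[0,0,0]],
    [[-1.2,0,0.02],[0,0,0]],
    [[-1.2,0,0.02],[0,0,0]],
    [[-1.2,0,0.02],[0,0,0]]
  ]
}}

```text
time_s: 18.6
tool_pos: [0.482, -0.2091, 0.0299]
ee_rot: [[-0.016, 1.0, -0.0], [1.0, 0.016, -0.017], [-0.017, -0.001, -1.0]]
ft_force: [0.1, -0.4, -2.0]
grip_width: 0.0292
```

```bash
python3 tube.py; python3 - <<'E'
from h import *
np.set_printoptions(precision=4,suppress=True)
d=load("wt");p=load("wtp");P,R=p["P"],p["R"];X,W=wpts(d,P,R);H=hsv(d);Z=X[...,2]
m=(abs(W[...,1])<.004)&(W[...,2]<.0)&(W[...,2]>-.05)&(W[...,0]>.015)&(W[...,0]<.07);print("top z",np.percentile(X[m][:,2],[10,50,90]),"tail y",X[m][:,1].max())
f=d["frame"];cv2.imwrite("pics/w9.png",f[:,:,::-1])
E
```

```text
t 18.6 P [ 0.482  -0.2091  0.0299] F [ 0.1431 -0.3661 -2.0436] w 0.02920413381158181 yaw 0.9185237497555933
0.02 -0.0324; 0.03 -0.0326; 0.04 -0.0326; 0.05 -0.0334; tail x 0.05474508759983994
ytool [-0.0132  0.0152]
ytool [-0.0134  0.0149]
ytool [-0.0134  0.0149]
top z [0.0558 0.0619 0.0629] tail y -0.1539466623727881
```

Request:
{"api": "carry_out", "payload": {
  "deltas": [
    [[-0.3,0,0],[0,0,0]],
    [[-0.6,0,0.1],[0,0,0]],
    [[-0.9,0,0.2],[0,0,0]],
    [[-0.9,0,0.28],[0,0,0]],
    [[-0.9,0,0.35],[0,0,0]]
  ]
}}

```text
time_s: 19.15
tool_pos: [0.4822, -0.2191, 0.0266]
ee_rot: [[-0.015, 1.0, -0.0], [1.0, 0.015, -0.018], [-0.018, -0.0, -1.0]]
ft_force: [-0.6, -1.2, 0.0]
grip_width: 0.0293
```

```bash
python3 tube.py
```

```text
t 19.15 P [ 0.4822 -0.2191  0.0266] F [-0.6231 -1.2157  0.0442] w 0.029328471199370362 yaw 0.8695762385457052
0.02 -0.0322; 0.03 -0.0321; 0.04 -0.0321; 0.05 -0.0327; tail x 0.05457179430125334
ytool [-0.0133  0.0152]
ytool [-0.0134  0.0149]
ytool [-0.0134  0.0149]
```

Request:
{"api": "carry_out", "payload": {
  "deltas": [
    [[-0.1,0,0.02],[0,0,0]],
    [[-0.2,0,0.03],[0,0,0]],
    [[-0.3,0,0.04],[0,0,0]],
    [[-0.4,0,0.05],[0,0,0]],
    [[-0.4,0,0.05],[0,0,0]]
  ]
}}

```text
time_s: 19.7
tool_pos: [0.4816, -0.2221, 0.0261]
ee_rot: [[-0.015, 1.0, -0.002], [1.0, 0.015, -0.016], [-0.016, -0.002, -1.0]]
ft_force: [-2.9, 2.8, 1.4]
grip_width: 0.0293
```

Request:
{"api": "carry_out", "payload": {
  "deltas": [
    [[-0.1,0,0],[0,0,0]],
    [[-0.1,0,0],[0,0,0]],
    [[-0.2,0,0],[0,0,0]],
    [[-0.2,0,0],[0,0,0]],
    [[-0.2,0,0],[0,0,0]]
  ]
}}

```text
time_s: 20.2
tool_pos: [0.4816, -0.2234, 0.0261]
ee_rot: [[-0.015, 1.0, -0.002], [1.0, 0.015, -0.015], [-0.015, -0.002, -1.0]]
ft_force: [-2.1, 6.0, 2.7]
grip_width: 0.0294
```

```bash
python3 tube.py
```

```text
t 20.2 P [ 0.4816 -0.2234  0.0261] F [-2.1159  5.9809  2.6877] w 0.029401376119996332 yaw 0.8599660275749034
0.02 -0.0322; 0.03 -0.0322; 0.04 -0.0322; 0.05 -0.0328; tail x 0.054727415708867924
ytool [-0.0133  0.0153]
ytool [-0.0133  0.0149]
ytool [-0.0132  0.0149]
```

Request:
{"api": "carry_out", "payload": {
  "deltas": [
    [[-0.1,0,0],[0,0,0]],
    [[-0.2,0,0],[0,0,0]],
    [[-0.3,0,0],[0,0,0]],
    [[-0.3,0,0],[0,0,0]],
    [[-0.3,0,0],[0,0,0]]
  ]
}}

```text
time_s: 20.75
tool_pos: [0.4814, -0.2235, 0.026]
ee_rot: [[-0.014, 1.0, -0.003], [1.0, 0.014, -0.011], [-0.011, -0.003, -1.0]]
ft_force: [2.2, 15.3, 3.5]
grip_width: 0.0293
```

```bash
python3 tube.py
```

```text
t 20.75 P [ 0.4814 -0.2235  0.026 ] F [ 2.1664 15.319   3.4577] w 0.029296670464780208 yaw 0.7955425156872519
0.02 -0.0321; 0.03 -0.0321; 0.04 -0.032; 0.05 -0.0326; tail x 0.05487778719218946
ytool [-0.0134  0.0153]
ytool [-0.0133  0.0149]
ytool [-0.0134  0.0149]
```

Request:
{"api": "carry_out", "payload": {
  "deltas": [
    [[0.1,0,0],[0,0,0]],
    [[0.2,0,0],[0,0,0]],
    [[0.25,0,0],[0,0,0]],
    [[0.25,0,0],[0,0,0]],
    [[0.25,0,0],[0,0,0]]
  ]
}}

```text
time_s: 21.3
tool_pos: [0.4815, -0.2234, 0.026]
ee_rot: [[-0.015, 1.0, -0.002], [1.0, 0.015, -0.015], [-0.014, -0.002, -1.0]]
ft_force: [-2.1, 7.1, 2.1]
grip_width: 0.029
```

Request:
{"api": "carry_out", "payload": {
  "deltas": [
    [[0,0,0],[0,0,0]],
    [[0,0,0],[0,0,0]],
    [[0,0,0],[0,0,0]],
    [[0,0,0],[0,0,0]],
    [[0,0,0],[0,0,0]]
  ],
  "gripper": 70
}}

```text
time_s: 21.8
tool_pos: [0.483, -0.226, 0.0263]
ee_rot: [[-0.015, 1.0, 0.001], [1.0, 0.015, -0.018], [-0.019, 0.001, -1.0]]
ft_force: [-0.1, 0.3, -0.2]
grip_width: 0.0577
```

```bash
python3 tube.py
```

```text
t 21.8 P [ 0.483  -0.226   0.0263] F [-0.1229  0.2526 -0.1675] w 0.05765652926548368 yaw 0.8688271783547088
0.02 -0.0321; 0.03 -0.0322; 0.04 -0.0323; 0.05 -0.0327; 0.06 -0.0102; tail x 0.05742903997701723
ytool [-0.0146  0.014 ]
ytool [-0.0146  0.0137]
ytool [-0.0148  0.0138]
```

Request:
{"api": "carry_out", "payload": {
  "deltas": [
    [[0.2,0,0],[0,0,0]],
    [[0.2,0,-0.5],[0,0,0]],
    [[0.2,0,-2.5],[0,0,0]],
    [[0.2,0,-6],[0,0,0]],
    [[0.2,0,-10],[0,0,0]]
  ]
}}

```text
time_s: 22.35
tool_pos: [0.4815, -0.2209, 0.1265]
ee_rot: [[-0.015, 1.0, -0.002], [1.0, 0.015, -0.016], [-0.016, -0.003, -1.0]]
ft_force: [0.9, -0.8, 0.0]
grip_width: 0.0607
```

Request:
{"api": "carry_out", "payload": {
  "deltas": [
    [[3,0,-3],[0,0,0]],
    [[7,0,-5],[0,0,0]],
    [[11,0,-5],[0,0,0]],
    [[13,0,-5],[0,0,0]],
    [[13,0,-5],[0,0,0]]
  ]
}}

```text
time_s: 22.85
tool_pos: [0.4793, -0.0879, 0.1744]
ee_rot: [[-0.019, 1.0, -0.001], [1.0, 0.019, -0.017], [-0.017, -0.001, -1.0]]
ft_force: [-1.1, 0.1, 0.2]
grip_width: 0.0606
```

Request:
{"api": "carry_out", "payload": {
  "deltas": [
    [[0,0,0],[0,0,0]],
    [[0,0,0],[0,0,0]],
    [[0,0,0],[0,0,0]],
    [[0,0,0],[0,0,0]],
    [[0,0,0],[0,0,0]]
  ]
}}

```text
time_s: 23.35
tool_pos: [0.4804, -0.0914, 0.1737]
ee_rot: [[-0.014, 1.0, -0.0], [1.0, 0.014, -0.017], [-0.017, -0.0, -1.0]]
ft_force: [0.3, 1.1, -0.2]
grip_width: 0.0607
```

```bash
python3 go.py; python3 - <<'E'
from h import *
from station import eyes
np.set_printoptions(precision=4,suppress=True)
e=eyes.grab_frame("scene");np.savez("pics/s9.npz",**e);t=eyes.grab_frame("top");np.savez("pics/top9.npz",**t)
X=xyz(e);H=hsv(e)
q=X[(abs(X[...,0]-.482)<.02)&(X[...,1]<-.14)&(X[...,1]>-.27)&(X[...,2]>.045)&(X[...,2]<.066)]
for y in np.arange(-.26,-.16,.015):
    w=q[abs(q[:,1]-y)<.005]
    if len(w)>10: print(round(y,3),"ridge",np.percentile(w[:,2],95),"x",w[:,0].mean(),len(w))
print("tail y",np.percentile(q[:,1],99.5))
g=cv2.resize(e["frame"][180:420,20:340,::-1],(400,300));k=cv2.resize(t["frame"][:,:,::-1],(400,300));cv2.imwrite("pics/f.png",np.hstack([g,k]))
E
```

```text
t 23.35 pos [ 0.48  -0.091  0.174] yaw 0.82 F [ 0.343  1.146 -0.191] M [-0.114  0.104  0.007] w 0.06068949857589144 zax [-0.    -0.017 -1.   ] J [-23.302  23.956 104.37   -1.184  51.293 -23.381]
-0.26 ridge 0.06005013836093226 x 0.4857991688815426 71
-0.245 ridge 0.05959688433946621 x 0.4868868525686639 110
-0.23 ridge 0.058976991962873315 x 0.48631761715433275 112
-0.215 ridge 0.058862828921304 x 0.48631154586669484 107
-0.2 ridge 0.05844616925104344 x 0.48643103168984564 105
-0.185 ridge 0.0583550040098485 x 0.48579537714754456 99
-0.17 ridge 0.05910262479264555 x 0.4862696442348067 47
tail y -0.171034267940087
```

View pics/f.png

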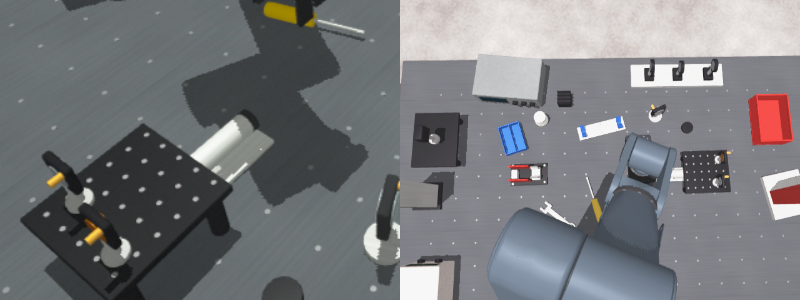

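The scene panel shows the tube lying in the channel under the board, with its black tail at (245,125). Nothing else looks moved. The ridge heights suggest a slight nose-up tilt, so I'll check that from above with the wrist depth.

Request:
{"api": "carry_out", "payload": {
  "deltas": [
    [[-3,0,0],[0,0.4,0]],
    [[-6.5,0,0],[0,0.7,0]],
    [[-9.5,0,0],[0,1,0]],
    [[-11,0,0],[0,1,0]],
    [[-11,0,0],[0,1,0]]
  ]
}}

```text
time_s: 23.95
tool_pos: [0.4823, -0.2025, 0.1758]
ee_rot: [[-0.012, 1.0, 0.001], [1.0, 0.012, -0.001], [-0.001, 0.001, -1.0]]
ft_force: [-0.5, -0.1, 0.7]
grip_width: 0.0605
```

Request:
{"api": "carry_out", "payload": {
  "deltas": [
    [[0,0,0],[0,0,0]],
    [[0,0,0],[0,0,0]],
    [[0,0,0],[0,0,0]],
    [[0,0,0],[0,0,0]],
    [[0,0,0],[0,0,0]]
  ]
}}

```text
time_s: 24.45
tool_pos: [0.4821, -0.2, 0.1759]
ee_rot: [[-0.016, 1.0, -0.0], [1.0, 0.016, 0.0], [0.0, -0.0, -1.0]]
ft_force: [-0.2, -0.6, 0.1]
grip_width: 0.0609
```

```bash
python3 - <<'E'
from h import *
from station import bot,eyes
np.set_printoptions(precision=4,suppress=True)
s=bot.observe();P=s["tool_pos"];R=s["ee_rot"];print(s["time_s"],P,R[:,2])
d=eyes.grab_frame("wrist");np.savez("pics/wz.npz",**d);X,W=wpts(d,P,R);H=hsv(d)
x0=lambda y:.4825-.0161*(y+.2585)
dx=X[...,0]-x0(X[...,1])
for y in np.arange(-.255,-.1,.01):
    b=abs(X[...,1]-y)<.003
    t=b&(abs(dx)<.004)&(X[...,2]>.04)&(X[...,2]<.08);p=b&(abs(dx)>.0185)&(abs(dx)<.023)&(X[...,2]<.025);f=b&(abs(dx)>.035)&(abs(dx)<.07)&(X[...,2]<.015)
    a=b&(abs(dx)<.02)&(X[...,2]>.04)&(X[...,2]<.08);
    print(round(y,3),"top",np.median(X[t][:,2]) if t.sum()>3 else None,"plate",np.median(X[p][:,2]) if p.sum()>3 else None,"table",np.median(X[f][:,2]) if f.sum()>3 else None,"lat",np.percentile(dx[a],[1,99]) if a.sum()>5 else None)
f=cv2.resize(d["frame"][60:330,140:500,::-1],(800,600));cv2.imwrite("pics/wz.png",f)
E
```

```text
24.45 [ 0.4821 -0.2     0.1759] [-0.0002  0.     -1.    ]
-0.255 top 0.058824171592145626 plate 0.007407477542534513 table -0.0005597275854253708 lat [-0.0193  0.0195]
-0.245 top 0.05852567904026364 plate 0.007581159899321316 table -0.00046955310752350155 lat [-0.019   0.0192]
-0.235 top 0.0584207099586595 plate 0.0072373800724200715 table -0.0005203081671854709 lat [-0.0142  0.0153]
-0.225 top 0.058285205555000164 plate 0.007355838206563048 table -0.000615993712750243 lat [-0.014   0.0151]
-0.215 top 0.0581852946029634 plate 0.007323513189839953 table -0.0005602505875693664 lat [-0.0138  0.015 ]
-0.205 top 0.05789272422377317 plate 0.00732725182114756 table -0.00061525861509093 lat [-0.0137  0.0149]
-0.195 top 0.05780049824979114 plate 0.007462521452158921 table -0.0005499315517737968 lat [-0.0135  0.0147]
-0.185 top 0.05782790802080003 plate 0.007293081513923633 table -0.0006152326074312098 lat [-0.0143  0.0146]
-0.175 top 0.058160072664863185 plate 0.007302786783185383 table -0.0005574247004652699 lat [-0.0141  0.0153]
-0.165 top None plate 0.007495245304013104 table -0.0005918352871716881 lat None
-0.155 top None plate -0.0006704257279303988 table -0.0006624863083072724 lat None
-0.145 top None plate -0.0008782541081057138 table -0.0006070196549762263 lat None
-0.135 top None plate -0.0005752886682430097 table -0.0007085126810037756 lat None
-0.125 top None plate -0.00038157680047179454 table -0.0006737610913120778 lat None
-0.115 top None plate -0.0006492639986067361 table -0.0005842534293489798 lat None
-0.105 top None plate -0.0004059952915346221 table -0.000639632460273723 lat None
```

View pics/wz.png

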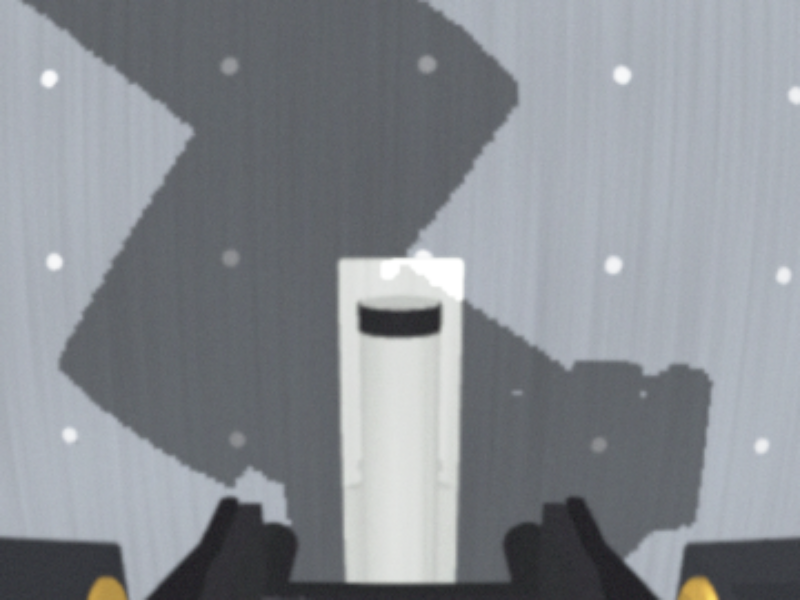

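Request:
{"api": "carry_out", "payload": {
  "deltas": [
    [[0,0,0],[0,0,0]],
    [[0,0,0],[0,0,0]],
    [[0,0,0],[0,0,0]],
    [[0,0,0],[0,0,0]],
    [[0,0,0],[0,0,0]]
  ]
}}

```text
time_s: 25.0
tool_pos: [0.482, -0.2007, 0.1758]
ee_rot: [[-0.015, 1.0, -0.0], [1.0, 0.015, -0.0], [-0.0, -0.0, -1.0]]
ft_force: [-0.2, -0.3, 0.3]
grip_width: 0.0606
```

```bash
python3 - <<'E'
from h import *
from station import bot,eyes
np.set_printoptions(precision=4,suppress=True)
s=bot.observe();P=s["tool_pos"];R=s["ee_rot"]
d=eyes.grab_frame("wrist");np.savez("pics/wy.npz",**d)
def f(d,P,R,org,nose,lo,hi):
    X,W=wpts(d,P,R);a=(X[...,:2]-org)@nose;b=(X[...,:2]-org)@[-nose[1],nose[0]];o=[]
    for c in np.arange(lo,hi,.01):
        m=(abs(a-c)<.003)&(abs(b)<.006)&(X[...,2]>.03)&(X[...,2]<.2)
        if m.sum()>10:
            p=np.polyfit(b[m],X[m][:,2],2);o.append((round(c,3),round(float(np.max(np.polyval(p,np.linspace(-.006,.006,25)))),4)))
    return o
print("now",f(d,P,R,np.array([.4825,-.2585]),np.array([.0161,-1]),-.08,.0))
p=load("wlp");print("rest seated",f(load("wl"),p["P"],p["R"],np.array([.6649,.0207]),np.array([.2284,-.9736]),-.08,-.02),p["P"])
E
```

```text
now [(np.float64(-0.08), 0.0581), (np.float64(-0.07), 0.058), (np.float64(-0.06), 0.058), (np.float64(-0.05), 0.0581), (np.float64(-0.04), 0.0583), (np.float64(-0.03), 0.0585), (np.float64(-0.02), 0.0586), (np.float64(-0.01), 0.0588)]
rest seated [(np.float64(-0.08), 0.0588), (np.float64(-0.07), 0.101), (np.float64(-0.06), 0.064), (np.float64(-0.05), 0.0588), (np.float64(-0.04), 0.0587)] [0.6556 0.0585 0.0275]
```

The tilt is stable but real, about 0.8° nose-up and pivoting at the V's start, so the nose face is probably held by friction on the stop. There is plenty of time, so I'll take the tail again, ease the nose down and release.

Request:
{"api": "carry_out", "payload": {
  "deltas": [
    [[-1,0,2],[0,0,0]],
    [[-2.1,0,5.5],[0,0,0]],
    [[-2.1,0,9],[0,0,0]],
    [[-2.1,0,12],[0,0,0]],
    [[-2.1,0,13],[0,0,0]]
  ]
}}

```text
time_s: 25.55
tool_pos: [0.4807, -0.2207, 0.0432]
ee_rot: [[-0.015, 1.0, -0.004], [1.0, 0.015, 0.003], [0.003, -0.004, -1.0]]
ft_force: [-0.7, 1.0, 0.2]
grip_width: 0.0609
```

Request:
{"api": "carry_out", "payload": {
  "deltas": [
    [[0,0,0.6],[0,0,0]],
    [[0,0,1.2],[0,0,0]],
    [[0,0,1.9],[0,0,0]],
    [[0,0,1.9],[0,0,0]],
    [[0,0,1.9],[0,0,0]]
  ]
}}

```text
time_s: 26.05
tool_pos: [0.4827, -0.2219, 0.0273]
ee_rot: [[-0.016, 1.0, 0.001], [1.0, 0.016, -0.001], [-0.001, 0.001, -1.0]]
ft_force: [-0.5, -0.7, 0.7]
grip_width: 0.0611
```

```bash
python3 tube.py
```

```text
t 26.05 P [ 0.4827 -0.2219  0.0273] F [-0.5422 -0.6533  0.6764] w 0.06113955296794101 yaw 0.8918926044157705
0.02 -0.0305; 0.03 -0.0305; 0.04 -0.0305; 0.05 -0.0308; tail x 0.0535422031676416
ytool [-0.0143  0.014 ]
ytool [-0.0143  0.0142]
ytool [-0.0145  0.0139]
```

Request:
{"api": "carry_out", "payload": {
  "deltas": [
    [[0,0,0],[0,0,0]],
    [[0,0,0],[0,0,0]],
    [[0,0,0],[0,0,0]],
    [[0,0,0],[0,0,0]],
    [[0,0,0],[0,0,0]]
  ],
  "gripper": 0
}}

```text
time_s: 26.6
tool_pos: [0.4818, -0.2214, 0.0268]
ee_rot: [[-0.016, 1.0, -0.001], [1.0, 0.016, 0.001], [0.001, -0.001, -1.0]]
ft_force: [-0.9, -0.2, 1.2]
grip_width: 0.0291
```

Request:
{"api": "carry_out", "payload": {
  "deltas": [
    [[0,0,0],[0,0,0]],
    [[0,0,0],[0,0,0]],
    [[0,0,0],[0,0,0]],
    [[0,0,0],[0,0,0]],
    [[0,0,0],[0,0,0]]
  ]
}}

```text
time_s: 27.1
tool_pos: [0.4819, -0.2214, 0.0268]
ee_rot: [[-0.015, 1.0, -0.001], [1.0, 0.015, 0.001], [0.001, -0.001, -1.0]]
ft_force: [-2.9, 0.6, 0.7]
grip_width: 0.0292
```

```bash
python3 tube.py; python3 go.py|head -1
```

```text
t 27.1 P [ 0.4819 -0.2214  0.0268] F [-2.8755  0.6271  0.6809] w 0.029249543986355674 yaw 0.882181666392259
0.02 -0.031; 0.03 -0.0309; 0.04 -0.0309; 0.05 -0.0305; tail x 0.05327385808206353
ytool [-0.0135  0.0153]
ytool [-0.0131  0.0154]
ytool [-0.013   0.0156]
t 27.15 pos [ 0.482 -0.221  0.027] yaw 0.88 F [-2.707  0.949  1.337] M [-0.086  0.463 -0.065] w 0.029063497911303873 zax [-0.001  0.001 -1.   ] J [-36.749  41.016 103.702  -0.026  35.353 -37.61 ]
```

Request:
{"api": "carry_out", "payload": {
  "deltas": [
    [[0,0,-0.03],[0,0.4,0]],
    [[-0.03,0,-0.05],[0,0.8,0]],
    [[-0.05,0,-0.05],[0,1,0]],
    [[-0.07,0,-0.05],[0,1,0]],
    [[-0.07,0,-0.05],[0,1,0]]
  ]
}}

```text
time_s: 27.65
tool_pos: [0.4818, -0.2213, 0.0271]
ee_rot: [[-0.015, 1.0, -0.002], [1.0, 0.015, 0.019], [0.019, -0.001, -1.0]]
ft_force: [-1.8, 3.9, 1.4]
grip_width: 0.0294
```

```bash
python3 tube.py;python3 go.py|head -1
```

```text
t 27.65 P [ 0.4818 -0.2213  0.0271] F [-1.8088  3.9355  1.3987] w 0.029354942125080188 yaw 0.8664438896665181
0.02 -0.0309; 0.03 -0.0306; 0.04 -0.0304; 0.05 -0.0302; tail x 0.05352614780181862
ytool [-0.0135  0.0153]
ytool [-0.0131  0.0154]
ytool [-0.0129  0.0156]
t 27.7 pos [ 0.482 -0.221  0.027] yaw 0.87 F [-1.722  5.237  0.397] M [0.584 0.194 0.016] w 0.029102302735985644 zax [-0.002  0.019 -1.   ] J [-37.233  41.081 103.336   1.374  36.337 -39.216]
```

The tool turned but the tube stayed put, with the V resisting by a moment of about 0.6 N·m. The tube was therefore already seated, so I'll release and withdraw.

Request:
{"api": "carry_out", "payload": {
  "deltas": [
    [[0,0,0.05],[0,-0.8,0]],
    [[0,0,0.05],[0,-0.8,0]],
    [[0,0,0.05],[0,-0.8,0]],
    [[0,0,0.05],[0,-0.8,0]],
    [[0,0,0.05],[0,-0.8,0]]
  ]
}}

```text
time_s: 28.2
tool_pos: [0.4819, -0.2216, 0.0269]
ee_rot: [[-0.015, 1.0, -0.001], [1.0, 0.015, 0.005], [0.005, -0.001, -1.0]]
ft_force: [-2.9, 5.8, 4.3]
grip_width: 0.0295
```

Request:
{"api": "carry_out", "payload": {
  "deltas": [
    [[0,0,0],[0,0,0]],
    [[0,0,0],[0,0,0]],
    [[0,0,0],[0,0,0]],
    [[0,0,0],[0,0,0]],
    [[0,0,0],[0,0,0]]
  ],
  "gripper": 70
}}

```text
time_s: 28.7
tool_pos: [0.4828, -0.223, 0.0268]
ee_rot: [[-0.015, 1.0, 0.001], [1.0, 0.015, 0.003], [0.003, 0.001, -1.0]]
ft_force: [0.2, -0.2, 0.7]
grip_width: 0.0578
```

Request:
{"api": "carry_out", "payload": {
  "deltas": [
    [[0,0,0],[0,0,0]],
    [[0,0,-1],[0,0,0]],
    [[0,0,-3.5],[0,0,0]],
    [[0,0,-7],[0,0,0]],
    [[0,0,-11],[0,0,0]]
  ]
}}

```text
time_s: 29.2
tool_pos: [0.4817, -0.2223, 0.1378]
ee_rot: [[-0.015, 1.0, -0.002], [1.0, 0.015, 0.005], [0.005, -0.002, -1.0]]
ft_force: [0.4, 0.1, 0.5]
grip_width: 0.0611
```

Request:
{"api": "carry_out", "payload": {
  "deltas": [
    [[1,0,-3],[0,0,0]],
    [[2.1,0,-4],[0,0,0]],
    [[2.1,0,-4],[0,0,0]],
    [[2.1,0,-4],[0,0,0]],
    [[2.1,0,-4],[0,0,0]]
  ]
}}

```text
time_s: 29.7
tool_pos: [0.4812, -0.2015, 0.1753]
ee_rot: [[-0.015, 1.0, -0.003], [1.0, 0.015, 0.005], [0.005, -0.003, -1.0]]
ft_force: [-0.3, -0.7, -0.3]
grip_width: 0.061
```

Request:
{"api": "carry_out", "payload": {
  "deltas": [
    [[0,0,0],[0,0,0]],
    [[0,0,0],[0,0,0]],
    [[0,0,0],[0,0,0]],
    [[0,0,0],[0,0,0]],
    [[0,0,0],[0,0,0]]
  ]
}}

```text
time_s: 30.2
tool_pos: [0.4821, -0.202, 0.1768]
ee_rot: [[-0.015, 1.0, -0.0], [1.0, 0.015, 0.004], [0.004, -0.0, -1.0]]
ft_force: [-0.2, -0.7, -0.0]
grip_width: 0.061
```

```bash
python3 - <<'E'
from h import *
from station import bot,eyes
np.set_printoptions(precision=4,suppress=True)
s=bot.observe();P=s["tool_pos"];R=s["ee_rot"];print(s["time_s"],P,s["ft_force"],s["grip_width"])
d=eyes.grab_frame("wrist");X,W=wpts(d,P,R)
a=X[...,1];b=X[...,0]-(.4825-.0161*(a+.2585))
for c in np.arange(-.255,-.165,.01):
    m=(abs(a-c)<.003)&(abs(b)<.006)&(X[...,2]>.04)&(X[...,2]<.08)
    if m.sum()>10: print(round(c,3),np.max(np.polyval(np.polyfit(b[m],X[m][:,2],2),np.linspace(-.006,.006,25))).round(4),end="; ")
m=(abs(b)<.005)&(X[...,2]>.05)&(X[...,2]<.07);print("tail y",np.percentile(a[m],99.5))
# bystanders: first vs current top view (colour-free change map on unoccluded parts)
e=eyes.grab_frame("scene");o=load("scene0")
df=cv2.absdiff(e["frame"],o["frame"]).max(2)
for n,(u0,v0,u1,v1) in dict(driver=(230,180,312,212),spanner=(252,145,325,168),jar=(438,182,470,218),mirror=(308,318,352,392),block=(452,220,495,268),tray=(412,146,476,184),cap=(228,400,266,436)).items(): print(n,"changed frac",(df[v0:v1,u0:u1]>50).mean().round(3))
E
```

```text
30.2 [ 0.4821 -0.202   0.1768] [-0.2452 -0.6514 -0.0299] 0.06098879154848728
-0.255 0.0589; -0.245 0.0589; -0.235 0.0587; -0.225 0.0587; -0.215 0.0585; -0.205 0.0586; -0.195 0.0586; -0.185 0.0582; -0.175 0.0588; tail y -0.16904924789354495
driver changed frac 0.209
spanner changed frac 0.005
jar changed frac 0.0
mirror changed frac 0.0
block changed frac 0.0
tray changed frac 0.0
cap changed frac 0.0
```

```bash
python3 -c "
from station import bot
print(bot.job_done())"
```

```text
the job is handed in; nothing more can be done
None
```

The tube is home in the V channel against the red stop, and the job is handed in at about 30 s of the 53 s allowed. I pulled it out of the clip by its nose half and laid it level in the V rests. After letting go, I took it again by the tail half and slid it nose first under the breadboard.

- **Stop:** The tube met a firm stop at about 15 N. Its tail end is at y = −0.169 m, and about −0.1685 m was expected for fully home.
- **Seating:** After the first release, two cameras showed a stable tilt of about 0.8° nose-up, while the close wrist view showed the tube almost level. I took the tail again, eased the nose down and released. The tube resisted the turn, so it was already seated or very nearly so. The last check showed it level to about 0.3°, with its top at 58.6–58.9 mm, the same as the reading when it lay in the rests.
- **Bystanders:** The spanner, jar, mirror mount, beam block, tray and cap are unchanged in the scene image. The driver's patch differed by 21%. I put that down to the arm and its shadow, since nothing went near it, but I did not confirm it separately.
- **Camera offset:** The top camera's first positions were 2 to 6 mm off those from the wrist camera, so I used the wrist camera for every grasp and placing.

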